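# Photograph the cleaned fossils and file them in the drawer

### The arm

A 6-joint arm with a two-finger parallel gripper is mounted at the origin on the work surface. World frame = base frame: x ahead of the robot, y to its left, z up, the work surface at z = 0. Lengths are in mm, angles in rad, forces in N, time in s.
With the tool pointing down it reaches from about 275 to 1000 mm from the base axis. Payload 8.4 kg.
Tool frame: the origin (TCP) lies midway between the tips of the shut fingers; the grasp point (between the pads) lies r.grip_point_offset behind it (r.grip_point_offset is the distance from the TCP to the grasp point, in mm); z points along the fingers, y is the direction in which the jaws open and shut (so a half turn about z gives the same grasp; the last joint's range is limited). The gripper opens to 85 mm and grips with 20 to 120 N. Pads are 22 mm wide; open, the fingers measure 114 mm over their backs; the gripper's body (76 mm by 85 mm) begins 54 mm behind the grasp point. The pads swing forward as they close: fully open they stand 13 mm farther back than shut.
Start: joints at [1.223, 0.353, 1.633, -0, 1.155, -0.002], TCP at [211.842, 588.006, 231.281] pointing down, gripper open.
Joint ranges: [-2.63, 2.63], [-0.92, 2.1], [0.06, 2.66], [-1.3, 4.44], [0, 2.69], [-3.02, 3.02]. Speed limits (rad/s): [2.22, 2.22, 2.79, 3.14, 3.14, 3.14].

### API

Orientations are given as [roll, pitch, yaw] about the fixed x, y, z axes, in that order (R = Rz(yaw) Ry(pitch) Rx(roll)).
In Python, from rig import r gives the robot as it stands.
- The arm moves only by the tool move_arm, never from a script. Its argument "targets" is one flat list of numbers, 5 for each row, row after row: the gripper's target within -1 to 1 (fully open at 1, half-way at 0, shut at -1), then the shift along the tool's x, y, z in cm, then the turn about the tool's z in degrees. In form: [gripper, tx, ty, tz, turn, gripper, tx, ty, tz, turn, ...]. A call has 1 to 10 rows; each row is the pose to reach, as a shift and turn from the pose commanded when the call began, along the tool's axes at that moment; what a row does not reach only later rows make up. A row lasts 1/10 s, in which the tool goes at most 50 mm and 8.59 degrees, less where a joint would pass 70% of its speed; a pose out of reach is approached as far as the arm can. A call with a gripper value outside its range is refused whole. The fingers move at their own pace and stop on an object; "squeeze" is the grip in N (left out, the last holds). Time passes only in rows, so rows that repeat a pose let the fingers close. It gives the time, the measured TCP pose, the force and the opening at its end, in the units of the state.
- r.sense(): the state, without advancing time (a new reading comes with each control period).
- r.grab_frame(name): name is "side" or "top" or "wrist"; returns a dict with "img" (480x640x3 uint8, blue, green, red), "K" (3x3 intrinsics, pixels), "world_to_cam" (4x4, takes a point from world to camera coordinates). Camera axes: x right, y down, z forward; pixel columns grow to the right and rows downward; lengths in mm; the calibration is good to about 2 mm. A picture is of the moment at which its call begins. There is no depth.
- r.sign_off(): hands the job in, once; it reports no verdict.
Trained networks look in a picture, given as the dict that the camera call returned (one of the last four; its "shot" number tells which), for a name from the list of things; names that differ only in an ending like _2 or _b are one class to them, and where a whole thing is asked for, a point or a joint stands for the part that bears it (a point fixed in the world has none). Each returns a list of dicts, best first, with "conf" (0 to 1); they miss things now and then, are a little off and sometimes report something else, mostly with a low value. They report only what shows in the picture. A call takes as long as a camera call.
- r.outline_of(picture, thing): "region" (480x640 bool, what is visible of it).
- r.mark_of(picture, thing): "position" ([x, y, z] in mm, in world coordinates, good to about 4 mm: a listed point, or the origin of a listed thing).
The state is a dict: "clock": time; "qpos": joint angles; "qvel": joint speeds; "joint_efforts": joint torques, N m; "eef_pos": TCP position; "tcp_rot": TCP orientation; "contact_force": force on the tool from outside, world axes, zero at the start; "wrist_torque": the same for the moment, N m; "opening": opening from 0.0 (shut) to 1.0 (fully open).
Only numpy, scipy, OpenCV 4.12 (cv2) and the standard library are available. Lean on these libraries where they do the work, as an engineer would, in place of code of your own. Each camera call takes 0.05 s, during which the arm holds its last target.

### The job

Lay every cleaned fossil (vertebra, tooth, jaw piece, ammonite: whichever are on the bench) in the white shuttle tray together, slide the loaded tray along its channel under the camera gantry right up to the back stop, and leave it there for about two seconds for the photograph. Then draw the tray back out clear of the gantry, leaving it lying in its channel, move all the fossils from it into the top drawer of the small cabinet and shut the drawer fully. Leave the jar, vial, brush, stone and card tray alone.

Things in the scene. Friction and masses are not known exactly. Their poses are not given: they have to be found in the camera images.
- gantry: Fixed camera gantry. Origin on the bench under the centre of its roof; +x is the way the tray slides in, away from the robot. Clear roof x -70 to +70 mm, 210 mm wide (y), underside 56 mm, top 62 mm up; camera on it to 185 mm. Two fences 16 mm high, 8 mm thick, inner faces at y = +-97 mm, run from x = -260 to +70 mm and form the channel; under the roof walls stand on the same lines.
- channel_mark (a point): Point on the bench in the middle of the channel at the gantry's x = -180 mm, axes as the gantry's: with the tray's origin here its bed is well clear of the roof, for loading. The white back stop's face is at the gantry's x = +58 mm: the tray meets it when tray origin and gantry origin coincide. The tray starts partly under the roof (gantry x -100 to -20 mm), so draw it out first.
- tray: Loose white plastic shuttle tray lying on the bench in the channel, about 250 g; sliding it takes 3 to 15 N. Origin: underside centre of the bed; axes along the gantry's. Bed 116 mm (x) by 188 mm (y), 14 mm high, walls and floor 5 mm thick, open on top. A flat neck 20 mm wide, 8 mm high leads towards -x to an upright grip block.
- tray_grip (a point): Grip point of the tray's grey grip block, at the tray's x = -120 mm, y = 0, 30 mm above the bench; axes as the tray's. The block is 24 mm (x) by 20 mm (y), 45 mm high from the bench; pinch it across y from above.
- vertebra: Brown fossil vertebra, a round spool 42 mm across and 24 mm high, standing on its flat end. Origin: centre of underside. Absent in some runs (then None).
- tooth: Fossil shark tooth lying flat. Origin: underside, mid length. Brown root block 20 mm (x, from -24 to -4 mm) by 46 mm (y), 16 mm high; dark blade 12 mm high tapers from it to a tip at x = +24 mm. Grip the root across y at x = -14 mm. Absent in some runs (then None).
- jaw: Fossil jaw piece, brown bar 52 mm (x) by 22 mm (y), 16 mm high, with a row of four small teeth on top (to 27 mm). Origin: centre of underside. Grip across y. Absent in some runs (then None).
- ammonite: Grey ammonite, a round disc 44 mm across and 18 mm high with a spiral on top, lying flat. Origin: centre of underside. Absent in some runs (then None).
- drawer_floor (a point): Point on the top drawer's inner floor, 27 mm behind the inside of its front panel, mid width, 80 mm above the bench; moves with the drawer; -x is the way it opens. Inside 175 mm (x) by 208 mm (y); sides rise 38 mm, the front panel 47 mm above the floor. Open by d, the floor from x = -27 mm to d - 33 mm is uncovered; the cabinet's top is 140 mm above the bench.
- cab_drawer0_handle (a point): Middle of the top drawer's handle, a steel bar 11 mm thick and 120 mm long along the drawer's y, 35 mm in front of the drawer front and 103 mm above the bench; moves with the drawer; axes as drawer_floor. Can be pinched across x from above. A like handle lies 58 mm below it on the lower drawer, which is not used.
- cab_drawer0 (a joint): How far the top drawer is open, m: 0 fully shut, 0.15 fully open; starts at 0 to 0.012. It slides stiffly (about 1 N) and stays where it is left.
- jar: Bystander: small jar 40 mm across, 55 mm high. Origin underside. Leave alone.
- matrix: Bystander: plain rounded lump of stone 50 by 45 by 32 mm. Origin underside. Leave alone.
- vial: Bystander: small vial 26 mm across, 50 mm high. Origin underside. Leave alone.
- brush: Bystander: brush 110 mm long, lying. Leave alone.
- cardtray: Bystander: empty white card tray 75 by 60 by 18 mm. Origin underside. Leave alone.

How it is judged (in metres and radians):
On the way, in this order (a step that is already met when the one before it is completed fails the run):
1. all the fossils lie in the shuttle tray (x of vertebra in the frame of tray between -0.055 and 0.055 m and y of vertebra in the frame of tray between -0.092 and 0.092 m and z of vertebra in the frame of tray between -0.004 and 0.03 m and x of tooth in the frame of tray between -0.055 and 0.055 m and y of tooth in the frame of tray between -0.092 and 0.092 m and z of tooth in the frame of tray between -0.004 and 0.03 m and x of jaw in the frame of tray between -0.055 and 0.055 m and y of jaw in the frame of tray between -0.092 and 0.092 m and z of jaw in the frame of tray between -0.004 and 0.03 m and x of ammonite in the frame of tray between -0.055 and 0.055 m and y of ammonite in the frame of tray between -0.092 and 0.092 m and z of ammonite in the frame of tray between -0.004 and 0.03 m), for 0.2 s.
2. the tray, with all the fossils in it, stands at the back stop under the gantry (within 8 mm) for a second, at rest (all of step 1 and y of tray in the frame of gantry between -0.012 and 0.012 m and z of tray in the frame of gantry below 0.008 m and x of tray in the frame of gantry above -0.008 m and linear speed of tray below 0.02 m/s), for 1 s.
3. the tray is drawn out clear of the gantry's roof (x of tray in the frame of gantry below -0.135 m and y of tray in the frame of gantry between -0.012 and 0.012 m and z of tray in the frame of gantry below 0.008 m), for 0.2 s.
4. all the fossils lie in the open top drawer (x of vertebra in the frame of drawer_floor between -0.029 and 0.149 m and y of vertebra in the frame of drawer_floor between -0.106 and 0.106 m and z of vertebra in the frame of drawer_floor between -0.006 and 0.036 m and x of tooth in the frame of drawer_floor between -0.029 and 0.149 m and y of tooth in the frame of drawer_floor between -0.106 and 0.106 m and z of tooth in the frame of drawer_floor between -0.006 and 0.036 m and x of jaw in the frame of drawer_floor between -0.029 and 0.149 m and y of jaw in the frame of drawer_floor between -0.106 and 0.106 m and z of jaw in the frame of drawer_floor between -0.006 and 0.036 m and x of ammonite in the frame of drawer_floor between -0.029 and 0.149 m and y of ammonite in the frame of drawer_floor between -0.106 and 0.106 m and z of ammonite in the frame of drawer_floor between -0.006 and 0.036 m and value of joint cab_drawer0 above 0.05 m), for 0.2 s.
At the end, for the whole second after the job is handed in: All present fossils lie at rest inside the top drawer, the drawer is shut (within 6 mm), and the tray lies flat in its channel with its bed clear of the gantry's roof (tray origin more than 135 mm before the gantry's centre, within 12 mm sideways) (all of step 3 and x of vertebra in the frame of drawer_floor between -0.029 and 0.149 m and y of vertebra in the frame of drawer_floor between -0.106 and 0.106 m and z of vertebra in the frame of drawer_floor between -0.006 and 0.036 m and x of tooth in the frame of drawer_floor between -0.029 and 0.149 m and y of tooth in the frame of drawer_floor between -0.106 and 0.106 m and z of tooth in the frame of drawer_floor between -0.006 and 0.036 m and x of jaw in the frame of drawer_floor between -0.029 and 0.149 m and y of jaw in the frame of drawer_floor between -0.106 and 0.106 m and z of jaw in the frame of drawer_floor between -0.006 and 0.036 m and x of ammonite in the frame of drawer_floor between -0.029 and 0.149 m and y of ammonite in the frame of drawer_floor between -0.106 and 0.106 m and z of ammonite in the frame of drawer_floor between -0.006 and 0.036 m and value of joint cab_drawer0 below 0.006 m and linear speed of each of vertebra, tooth, jaw, ammonite below 0.02 m/s); the robot touches nothing.
It fails at once if a bystander (jar, stone, vial, brush, card tray) is moved more than 40 mm (distance of any of jar, matrix, vial, brush, cardtray from where it was at the start of the episode above 0.04 m).
It fails at once if the shuttle tray is tipped more than 25 degrees (angle between tray's own z axis and vertical above 0.44 rad).
Of vertebra, tooth, jaw, ammonite only 2 to 3 are there at a start; the rules pass over those that are not, and their reading is None.
At some moment in a run one of vertebra, tooth, jaw, ammonite may be knocked a few centimetres aside while the robot is not near it.
It also fails if it takes over 210 s, if anything falls off the work surface, if the arm or the gripper's body presses on something with over 40 N, if the wrist force passes 120 N, or if a joint passes its speed limit or range.

## Working session

There is one attempt and no reset: what is moved stays moved. The work goes in short steps, Python scripts to look and compute and a tool call to move; the robot and the scene stay as the last step left them, time stands still between calls to the robot, and variables do not carry over. Pictures are saved under pics/ and viewed, and the job is handed in when it is done.

Besides the shell and the picture viewer there is one more tool, called after "Call:" in YAML: its name, and indented under it one key for each argument. move_arm: Moves the arm, as the interface text tells. Its arguments: {"type":"object","properties":{"targets":{"type":"array","items":{"type":"number"}},"squeeze":{"type":"number"}},"required":["targets"]}

```bash
ls; mkdir -p pics
cat > h.py <<'E'
import numpy as np, cv2
from rig import r
from scipy.spatial.transform import Rotation as Ro
def shot(cam,fn=None):
    p=r.grab_frame(cam)
    if fn: cv2.imwrite('pics/'+fn,p['img'])
    return p
def proj(p,X):
    X=np.atleast_2d(X); c=(p['world_to_cam']@np.c_[X,np.ones(len(X))].T)[:3]
    u=p['K']@c; return (u[:2]/u[2]).T
def ray(p,uv):
    W=np.array(p['world_to_cam']);R=W[:3,:3];t=W[:3,3]
    d=R.T@(np.linalg.inv(p['K'])@np.array([uv[0],uv[1],1.])); return -R.T@t,d
def at_z(p,uv,z):
    o,d=ray(p,uv); return o+d*(z-o[2])/d[2]
def tri(obs):
    A=np.zeros((3,3));b=np.zeros(3)
    for p,uv in obs:
        o,d=ray(p,uv);d=d/np.linalg.norm(d);M=np.eye(3)-np.outer(d,d);A+=M;b+=M@o
    return np.linalg.solve(A,b)
E
python3 - <<'E'
from h import *
np.set_printoptions(precision=3,suppress=True)
s=r.sense(); print(s, r.grip_point_offset)
for c in('top','side','wrist'):
    p=shot(c,c+'0.png')
    print(c,p['K'].tolist(),p['world_to_cam'].tolist())
    for n in ['gantry','tray','tray_grip','vertebra','tooth','jaw','ammonite','drawer_floor','cab_drawer0_handle','channel_mark','jar','matrix','vial','brush','cardtray']:
        m=r.mark_of(p,n); print(n,[(np.round(a['position']).tolist(),round(a['conf'],2)) for a in m[:2]])
print(r.sense()['clock'])
E
```

```text
pics
{'clock': 0.0, 'qpos': array([ 1.223,  0.354,  1.634,  0.   ,  1.155, -0.002]), 'qvel': array([-0.   , -0.   , -0.001, -0.001, -0.002, -0.   ]), 'joint_efforts': array([ -0.001, -60.526, -34.207,  -0.   ,   0.01 ,  -0.   ]), 'eef_pos': array([211.701, 587.553, 230.557]), 'tcp_rot': array([-3.14 , -0.   ,  2.796]), 'contact_force': array([0.663, 0.586, 0.364]), 'wrist_torque': array([-0.018, -0.009,  0.047]), 'opening': 1.0006798127121226} 18.700000000000003
top [[435.9581637013079, 0.0, 315.1976938942975], [0.0, 435.9581637013079, 242.7588602375257], [0.0, 0.0, 1.0]] [[-0.0143294899881626, -0.9998942202018974, 0.002492814377127073, -0.368042718377078], [-0.9886896132300813, 0.01379659985809972, -0.14934022406340422, 574.8557052584508], [0.14929003452217246, -0.004604588927922609, -0.9887827280819449, 862.5640860420267], [0.0, 0.0, 0.0, 1.0]]
gantry [([719.0, -271.0, -3.0], 0.76), ([648.0, 54.0, -0.0], 0.3)]
tray [([692.0, -274.0, -2.0], 0.74)]
tray_grip [([570.0, -271.0, 32.0], 0.83)]
vertebra []
tooth [([438.0, -19.0, 1.0], 0.63)]
jaw [([530.0, 84.0, -2.0], 0.69)]
ammonite [([4
[... 1345 characters left out ...]
-34.0, 4.0], 0.81)]
vial [([398.0, 171.0, 2.0], 0.65)]
brush [([367.0, -120.0, -1.0], 0.97)]
cardtray [([762.0, 27.0, -3.0], 0.96)]
wrist [[391.9567007454075, 0.0, 329.53601475353287], [0.0, 391.9567007454075, 240.12156502322847], [0.0, 0.0, 1.0]] [[0.33888862319513124, 0.9408264821240578, -0.00017777226894787282, -623.9996939490312], [0.8895563025103973, -0.3203594091554257, 0.3256676736024303, -41.37300325129857], [0.3063398206778558, -0.11052320796854302, -0.9454842858384284, 380.6697150250682], [0.0, 0.0, 0.0, 1.0]]
gantry []
tray []
tray_grip []
vertebra []
tooth []
jaw []
ammonite []
drawer_floor []
cab_drawer0_handle []
channel_mark []
jar []
matrix []
vial []
brush []
cardtray []
2.4
```

View pics/top0.png

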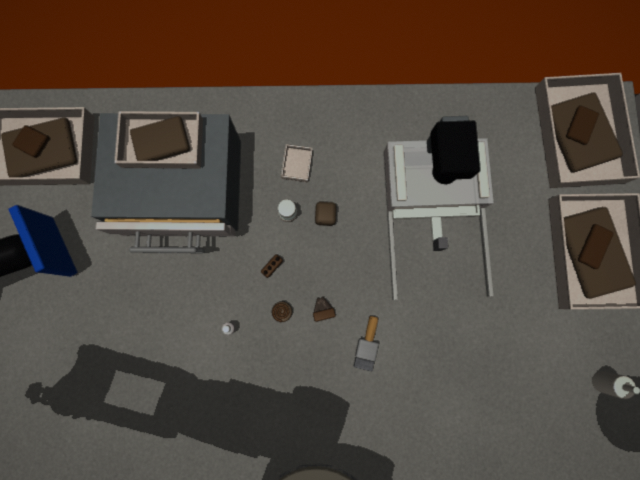

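View pics/side0.png

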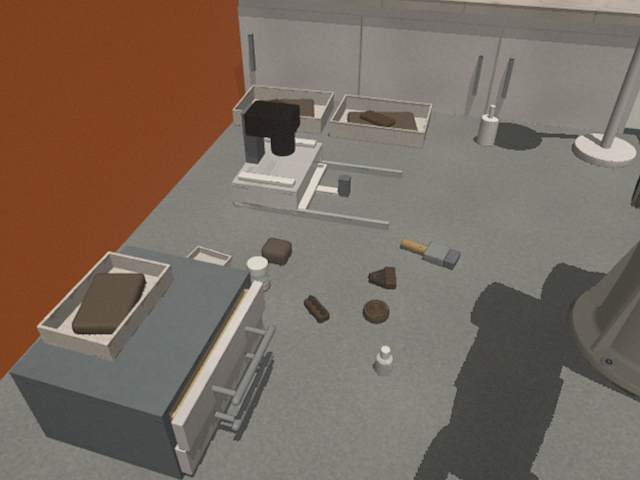

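Run:
```python
from h import *
np.set_printoptions(precision=3,suppress=True)
s=r.sense(); p=shot('wrist'); W=p['world_to_cam']; C=-W[:3,:3].T@W[:3,3]
Rt=Ro.from_euler('xyz',s['tcp_rot']).as_matrix()
print('cam in tool',Rt.T@(C-s['eef_pos']),'fwd',Rt.T@W[2,:3],'right',Rt.T@W[0,:3])
t=shot('top')
img=t['img']
a=cv2.resize(img[125:310,370:510],None,fx=4,fy=4,interpolation=cv2.INTER_CUBIC)[:600*2]
cv2.imwrite('pics/z1.png',cv2.resize(img[130:310,370:510],(560,600*1) if 0 else None,fx=3.3,fy=3.3,interpolation=cv2.INTER_CUBIC))
cv2.imwrite('pics/z2.png',cv2.resize(img[100:265,85:245],None,fx=3.6,fy=3.6,interpolation=cv2.INTER_CUBIC))
cv2.imwrite('pics/z3.png',cv2.resize(img[190:375,215:385],None,fx=3.2,fy=3.2,interpolation=cv2.INTER_CUBIC))
```

```text
cam in tool [  84.874   -0.932 -142.004] fwd [-0.326 -0.     0.945] right [0. 1. 0.]
```

View pics/z1.png

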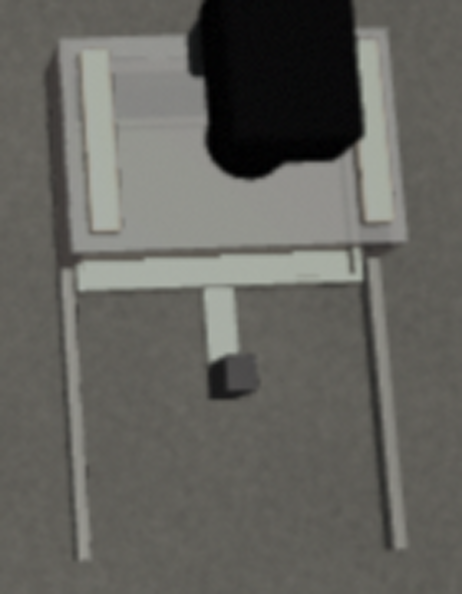

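View pics/z2.png

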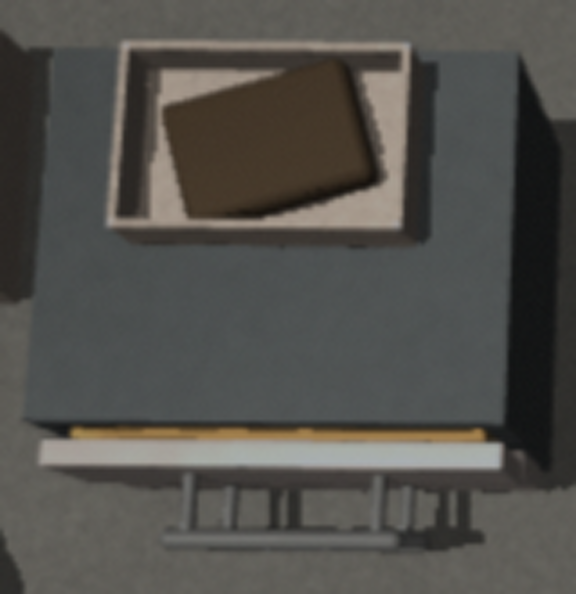

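View pics/z3.png

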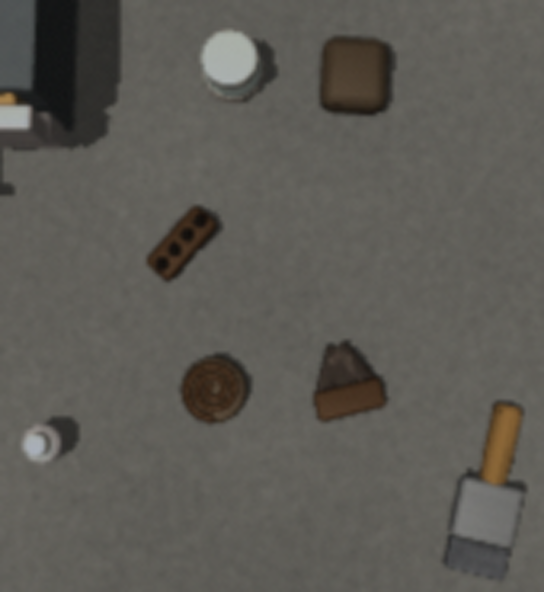

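Run:
```python
from h import *
np.set_printoptions(precision=1,suppress=True)
t=shot('top')
def L(a,b,o,k,z):
    A=at_z(t,np.array(a)/k+o,z);B=at_z(t,np.array(b)/k+o,z); print(A,B,np.degrees(np.arctan2(*(B-A)[1::-1])));return A,B
L((84,558),(68,268),(370,130),3.3,16)
L((400,548),(374,258),(370,130),3.3,16)
L((92,230),(82,50),(370,130),3.3,62); L((392,222),(372,40),(370,130),3.3,62)
L((78,288),(362,281),(370,130),3.3,14)
L((75,252),(407,241),(370,130),3.3,62)
L((165,541),(397,541),(85,100),3.6,108)
L((40,455),(503,455),(85,100),3.6,127)
L((25,420),(505,425),(85,100),3.6,140)
L((158,270),(208,218),(215,190),3.2,16)
L((317,410),(385,399),(215,190),3.2,16)
L((350,398),(338,346),(215,190),3.2,14)
```

```text
[ 456.9 -175.5   16. ] [ 645.7 -172.9   16. ] 0.7907547078983042
[ 460.3 -377.3   16. ] [ 649.6 -374.3   16. ] 0.8985608982230993
[ 659.5 -180.5   62. ] [ 777.5 -179.1   62. ] 0.6570274130160727
[ 662.1 -368.8   62. ] [ 781.7 -364.9   62. ] 1.9002277317551208
[ 632.6 -179.3   14. ] [ 634.7 -366.1   14. ] -89.35186106565743
[ 645.6 -169.3   62. ] [ 649.8 -377.3   62. ] -88.84614732272486
[555.3 346.  108. ] [553.6 222.3 108. ] -90.80199102442457
[599.2 405.8 127. ] [595.9 162.7 127. ] -90.79396132313215
[615.3 408.1 140. ] [609.2 159.2 140. ] -91.40003742227468
[512.7  99.9  16. ] [546.9  66.8  16. ] -44.15028087032202
[419.9  -4.   16. ] [426.4 -48.5  16. ] -81.76464180899862
[427.3 -25.7  14. ] [461.2 -18.4  14. ] 12.170339980181316
```

```bash
cat >> h.py <<'E'
import sys
def go(x,y,z,yawdeg):
    s=r.sense(); R=Ro.from_euler('xyz',s['tcp_rot']).as_matrix()
    yaw=np.degrees(s['tcp_rot'][2]); d=R.T@(np.array([x,y,z])-s['eef_pos'])
    dy=(yawdeg-yaw+180)%360-180
    print('cm',np.round(d/10,2),'turn',round(-dy,1),'dist',np.linalg.norm(d).round(),'rows',max(np.linalg.norm(d)/50,abs(dy)/8.59).round(1),'| now',s['eef_pos'].round(1),round(yaw,1),'op',round(s['opening'],3),'t',round(s['clock'],1))
if __name__=='__main__': go(*map(float,sys.argv[1:5]))
E
python3 h.py 450 40 330 180.8; python3 h.py 560 -274 150 180.8
```

```text
cm [-40.98 -43.49  -9.87] turn -20.6 dist 606.0 rows 12.1 | now [211.9 588.  231.3] 160.2 op 1.0 t 2.5
cm [-61.97 -69.3    8.13] turn -20.6 dist 933.0 rows 18.7 | now [211.9 588.  231.3] 160.2 op 1.0 t 2.5
```

Call:
move_arm:
  targets: [1, -41, -43.5, -10, -20.6, 1, -41, -43.5, -10, -20.6, 1, -41, -43.5, -10, -20.6, 1, -41, -43.5, -10, -20.6, 1, -41, -43.5, -10, -20.6, 1, -41, -43.5, -10, -20.6, 1, -41, -43.5, -10, -20.6, 1, -41, -43.5, -10, -20.6, 1, -41, -43.5, -10, -20.6, 1, -41, -43.5, -10, -20.6]

```text
clock: 3.55
eef_pos: [408.8, 133.8, 314.5]
tcp_rot: [3.141, 0.001, -3.128]
contact_force: [0.8, -0.2, 0.2]
opening: 1.0
```

```bash
python3 h.py 450 40 330 180.8
```

```text
cm [-3.99 -9.44 -1.55] turn -0.0 dist 104.0 rows 2.1 | now [408.8 133.8 314.5] -179.2 op 1.0 t 3.5
```

Call:
move_arm:
  targets: [1, -3.5, -9, -1.5, 0, 1, -3.5, -9, -1.5, 0, 1, -3.5, -9, -1.5, 0, 1, -3.5, -9, -1.5, 0]

```text
clock: 3.95
eef_pos: [444.8, 45.3, 328.8]
tcp_rot: [3.141, 0.0, -3.131]
contact_force: [-0.1, 0.7, -0.1]
opening: 0.999
```

```bash
python3 - <<'E'
from h import *
np.set_printoptions(precision=1,suppress=True)
p=shot('wrist','w1.png'); t=shot('top');s=shot('side')
for n in ['jaw','tooth','ammonite']:
    cs=[]
    for q in(p,t,s):
        o=r.outline_of(q,n)
        if o:
            m=o[0]['region'].astype(np.uint8); M=cv2.moments(m,True); uv=(M['m10']/M['m00'],M['m01']/M['m00']); cs.append((q,uv))
            rect=cv2.minAreaRect(cv2.findNonZero(m)); 
            if q is p:
                print(n,o[0]['conf'],uv,at_z(p,uv,12),rect)
                b=cv2.boxPoints(rect); bw=np.array([at_z(p,x,14) for x in b]); print(bw[:,:2])
    if len(cs)>1: print('tri',tri(cs))
    print('marks',[ [np.round(r.mark_of(q,n)[0]['position']) for q in(p,t,s) if r.mark_of(q,n)]])
E
python3 h.py 560 -274 150 180.8
```

```text
jaw 0.87 (360.83960948396094, 248.6192468619247) [528.5  84.7  12. ] ((361.0000305175781, 248.50003051757812), (17.677669525146484, 41.719295501708984), 45.0)
[[539.2  58.9]
 [500.2  94.1]
 [516.2 110.2]
 [556.   75. ]]
tri [531.1  85.2   6.3]
marks [[array([529.,  91.,   1.]), array([532.,  91.,  -0.])]]
tooth 0.55 (271.85657998423954, 171.05437352245863) [433.1 -22.7  12. ] ((272.8235168457031, 174.2941436767578), (40.74597930908203, 41.231056213378906), 75.96376037597656)
[[419.9 -49.5]
 [408.1  -3.2]
 [453.7   7.4]
 [466.2 -40.4]]
tri [435.2 -23.9   3.8]
marks [[array([438., -19.,  -1.]), array([435., -18.,  -0.])]]
ammonite 0.57 (345.85050136736555, 171.29170464904286) [432.5  63.7  12. ] ((345.7500305175781, 171.25), (36.76955032348633, 36.06244659423828), 45.0)
[[432.2  33.6]
 [402.9  62.5]
 [432.1  93.5]
 [462.6  64.5]]
tri [500.3  61.3  36.9]
marks [[array([433.,  61.,   0.]), array([430.,  66.,   1.])]]
cm [-11.09 -32.18  17.88] turn -0.0 dist 384.0 rows 7.7 | now [444.7  46.2 328.8] -179.2 op 1.004 t 5.3
```

View pics/w1.png

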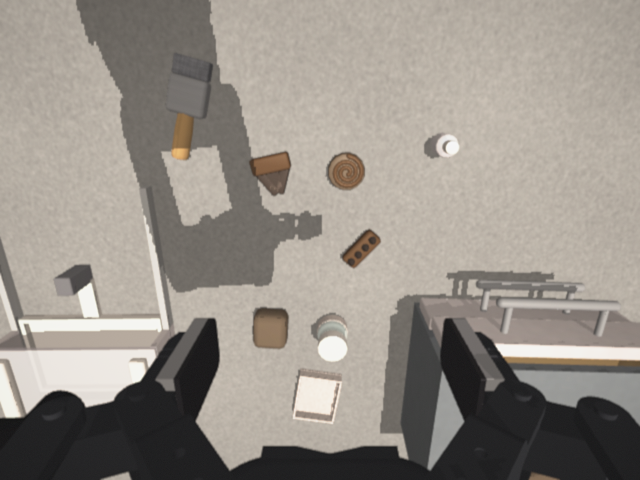

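Call:
move_arm:
  targets: [0.2, -11, -32.2, 17.9, 0, 0.2, -11, -32.2, 17.9, 0, 0.2, -11, -32.2, 17.9, 0, 0.2, -11, -32.2, 17.9, 0, 0.2, -11, -32.2, 17.9, 0, 0.2, -11, -32.2, 17.9, 0, 0.2, -11, -32.2, 17.9, 0, 0.2, -11, -32.2, 17.9, 0, 0.2, -11, -32.2, 17.9, 0, 0.2, -11, -32.2, 17.9, 0]

```text
clock: 6.3
eef_pos: [558.6, -274.3, 149.0]
tcp_rot: [3.141, -0.001, -3.129]
contact_force: [-1.4, 0.1, 0.2]
opening: 0.603
```

```bash
python3 - <<'E'
from h import *
np.set_printoptions(precision=1,suppress=True)
p=shot('wrist','w2.png')
for n in ['tray_grip','tray','gantry']: print(n,[(np.round(a['position'],1),a['conf']) for a in r.mark_of(p,n)[:2]])
print(proj(p,[[569,-274,45]]))
E
python3 h.py 569 -274 20 180.8
```

```text
tray_grip [(array([ 573.2, -272.3,   28.6]), 0.66)]
tray [(array([ 691.5, -271.3,   -1.2]), 0.87)]
gantry [(array([ 719.5, -273.7,    0.4]), 0.56)]
[[330.6 255.6]]
cm [-0.96 -0.09 13.07] turn 0.0 dist 131.0 rows 2.6 | now [ 559.3 -273.2  150.7] -179.2 op 0.601 t 6.5
```

View pics/w2.png

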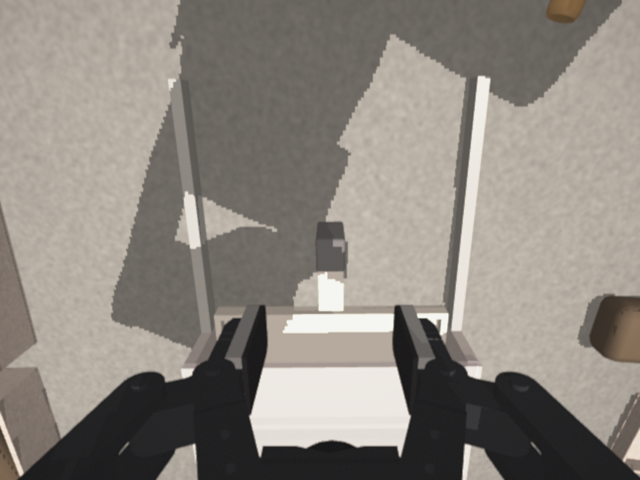

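Call:
move_arm:
  targets: [0.2, -0.9, -0.1, 4, 0, 0.2, -0.9, -0.1, 8, 0, 0.2, -0.9, -0.1, 12, 0, 0.2, -0.9, -0.1, 13.5, 0, 0.2, -0.9, -0.1, 13.5, 0, -1, -0.9, -0.1, 13.5, 0, -1, -0.9, -0.1, 13.5, 0, -1, -0.9, -0.1, 13.5, 0, -1, -0.9, -0.1, 13.5, 0, -1, -0.9, -0.1, 13.5, 0]
  squeeze: 40

```text
clock: 7.5
eef_pos: [569.7, -275.7, 17.2]
tcp_rot: [-3.14, 0.003, -3.128]
contact_force: [-1.2, 1.6, 6.9]
opening: 0.23
```

```bash
python3 h.py 410 -276 16 180.8
```

```text
cm [15.96  0.19  0.07] turn -0.0 dist 160.0 rows 3.2 | now [ 569.7 -275.7   17.2] -179.2 op 0.23 t 7.5
```

Call:
move_arm:
  targets: [-1, 0.8, 0, 0, 0, -1, 2.3, 0, 0, 0, -1, 4.2, 0, 0, 0, -1, 6.2, 0, 0, 0, -1, 8.2, 0, 0, 0, -1, 10.2, 0, 0, 0, -1, 12.2, 0, 0, 0, -1, 14, 0, 0, 0, -1, 15.3, 0, 0, 0, -1, 15.3, 0, 0, 0]

```text
clock: 8.5
eef_pos: [415.9, -279.2, 17.1]
tcp_rot: [-3.138, 0.004, -3.128]
contact_force: [-3.0, -5.4, 16.0]
opening: 0.228
```

Call:
move_arm:
  targets: [0.2, 0, 0, 0, 0, 0.2, 0, 0, 0, 0, 0.2, 0, 0, 0, 0, 0.2, 0, 0, -5, 0, 0.2, 0, 0, -10, 0, 0.2, 0, 0, -15, 0, 0.2, 0, 0, -15, 0]

```text
clock: 9.2
eef_pos: [418.3, -279.2, 170.9]
tcp_rot: [-3.136, 0.008, -3.128]
contact_force: [0.4, -0.3, -0.8]
opening: 0.599
```

```bash
python3 - <<'E'
from h import *
np.set_printoptions(precision=1,suppress=True)
p=shot('wrist','w3.png');t=shot('top','t3.png')
cv2.imwrite('pics/t3z.png',cv2.resize(t['img'][130:330,215:515],None,fx=2.6,fy=2.6,interpolation=cv2.INTER_CUBIC))
for q in(p,t):
  for n in ['tray_grip','tray','gantry','tooth','jaw','ammonite']: print(n,[(np.round(a['position'],1),round(a['conf'],2)) for a in r.mark_of(q,n)[:1]])
E
python3 h.py 432 64 100 90
```

```text
tray_grip [(array([ 417.2, -276.7,   30.7]), 0.71)]
tray [(array([ 536.1, -276.9,    0.2]), 0.71)]
gantry []
tooth [(array([437.4, -20.6,  -1.1]), 0.59)]
jaw []
ammonite []
tray_grip [(array([ 414.4, -279.3,   29. ]), 0.88)]
tray []
gantry [(array([ 718. , -270.9,   -2.3]), 0.71)]
tooth [(array([441.6, -19.2,  -4. ]), 0.9)]
jaw [(array([439.5, -19.3,  -2.1]), 0.57)]
ammonite [(array([432.3,  64.4,   2.6]), 0.68)]
cm [-2.17 34.09  6.46] turn 90.8 dist 348.0 rows 10.6 | now [ 415.1 -277.2  164.5] -179.2 op 0.6 t 9.9
```

View pics/t3z.png

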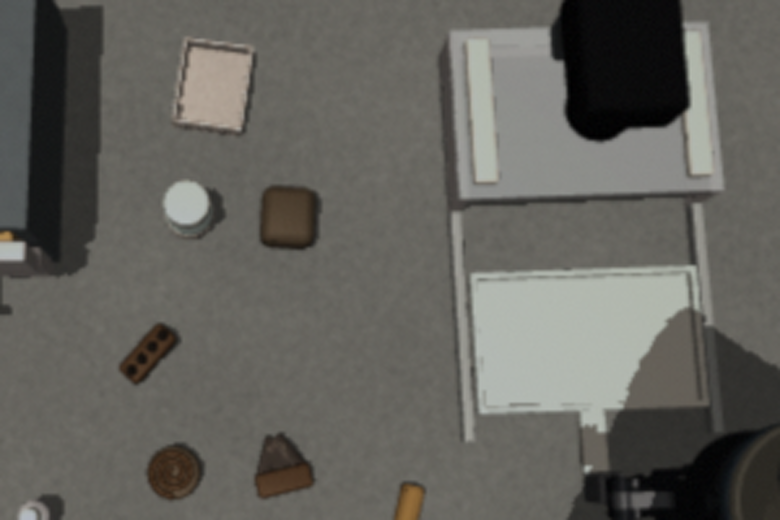

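View pics/w3.png

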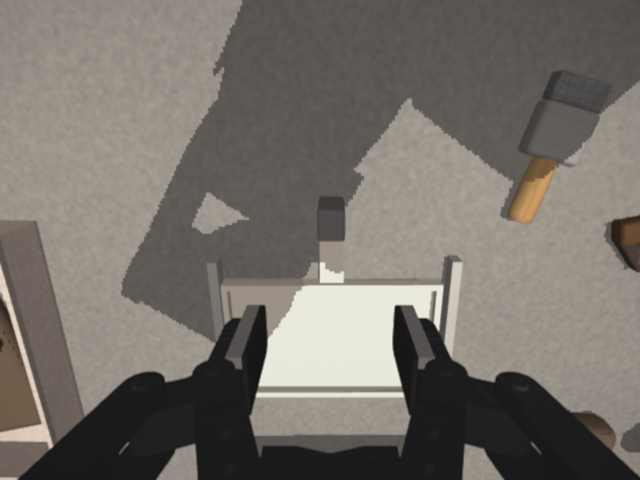

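```bash
python3 h.py 422 -22 110 190.5
```

```text
cm [-1.05 25.5   5.46] turn -9.7 dist 261.0 rows 5.2 | now [ 415.1 -277.2  164.5] -179.2 op 0.6 t 9.9
```

Call:
move_arm:
  targets: [0.6, -1, 25.5, 5.5, -9.7, 0.6, -1, 25.5, 5.5, -9.7, 0.6, -1, 25.5, 5.5, -9.7, 0.6, -1, 25.5, 5.5, -9.7, 0.6, -1, 25.5, 5.5, -9.7, 0.6, -1, 25.5, 5.5, -9.7, 0.6, -1, 25.5, 5.5, -9.7, 0.6, -1, 25.5, 5.5, -9.7]

```text
clock: 10.7
eef_pos: [421.9, -22.5, 110.0]
tcp_rot: [-3.141, 0.0, -2.958]
contact_force: [0.5, -0.5, -0.1]
opening: 0.803
```

```bash
cat >> h.py <<'E'
def model(p,name,x,y,yaw,fn,z0=0):
    """overlay a box wireframe guess on the picture"""
    B={'tooth':(-24,-4,-23,23,16),'jaw':(-26,26,-11,11,16)}
    im=p['img'].copy(); c,s=np.cos(np.radians(yaw)),np.sin(np.radians(yaw))
    def P(a,b,z): return tuple(int(v) for v in np.round(proj(p,[[x+c*a-s*b,y+s*a+c*b,z0+z]])[0]))
    if name in B:
        a0,a1,b0,b1,h=B[name]
        for z in(0,h): cv2.polylines(im,[np.array([P(a0,b0,z),P(a1,b0,z),P(a1,b1,z),P(a0,b1,z)])],True,(0,255,0) if z else (255,0,255),1)
        if name=='tooth': cv2.circle(im,P(24,0,6),3,(0,255,255),1)
    else:
        for z in(0,18): cv2.polylines(im,[np.array([P(22*np.cos(t),22*np.sin(t),z) for t in np.linspace(0,6.28,40)])],True,(0,255,0) if z else (255,0,255),1)
    cv2.imwrite('pics/'+fn,im)
E
python3 - <<'E'
from h import *
np.set_printoptions(precision=1,suppress=True)
p=shot('wrist'); model(p,'tooth',437,-20,10.5,'w4.png')
print([(np.round(a['position'],1),round(a['conf'],2)) for a in r.mark_of(p,'tooth')[:1]],r.sense()['eef_pos'],r.sense()['tcp_rot'])
E
```

```text
[(array([435.7, -21.4,  -1.4]), 0.9)] [422.  -23.2 110.1] [-3.1  0.  -3. ]
```

View pics/w4.png

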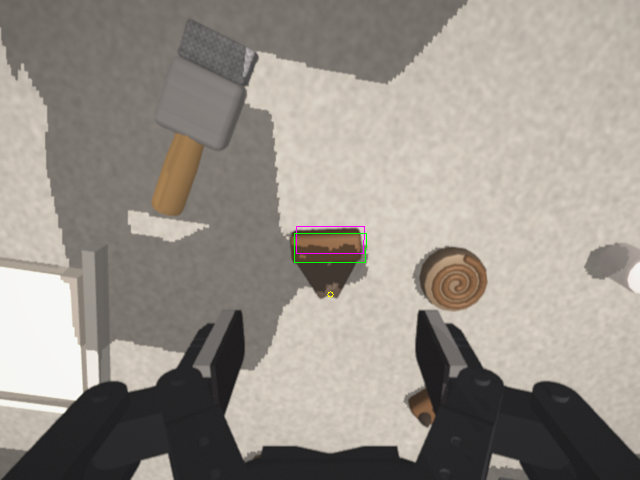

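```bash
python3 h.py 423 -25 2 190.5
```

```text
cm [-0.05 -0.19 10.81] turn -0.1 dist 108.0 rows 2.2 | now [422.  -23.2 110.1] -169.6 op 0.803 t 10.8
```

Call:
move_arm:
  targets: [0.6, -0.1, -0.2, 4, 0, 0.6, -0.1, -0.2, 8, 0, 0.6, -0.1, -0.2, 10, 0, 0.6, -0.1, -0.2, 10.8, 0, 0.6, -0.1, -0.2, 10.8, 0, -1, -0.1, -0.2, 10.8, 0, -1, -0.1, -0.2, 10.8, 0, -1, -0.1, -0.2, 10.8, 0, -1, -0.1, -0.2, 10.8, 0]
  squeeze: 40

```text
clock: 11.7
eef_pos: [424.0, -24.2, 3.2]
tcp_rot: [-3.141, 0.002, -2.958]
contact_force: [-1.8, -3.0, 7.0]
opening: 0.527
```

Call:
move_arm:
  targets: [-1, 0, 0, -2, 0, -1, 0, 0, -5, 0, -1, 0, 0, -8, 0, -1, 0, 0, -8, 0]

```text
clock: 12.1
eef_pos: [425.8, -24.0, 85.7]
tcp_rot: [-3.14, 0.007, -2.959]
contact_force: [-0.1, 0.6, -0.1]
opening: 0.524
```

```bash
python3 - <<'E'
from h import *
shot('wrist','w5.png')
t=shot('top'); c=r.outline_of(t,'tray')
m=c[0]['region'].astype(np.uint8); b=cv2.boxPoints(cv2.minAreaRect(cv2.findNonZero(m)))
print([at_z(t,q,14).round(1)[:2] for q in b])
E
python3 h.py 537 -209 90 90.8
```

```text
[array([ 594.5, -179.7]), array([ 603.4, -373.6]), array([ 407.6, -370.8]), array([ 399.4, -182.9])]
cm [ -7.83 -20.28  -0.78] turn 99.7 dist 218.0 rows 11.6 | now [423.1 -23.9  82.1] -169.5 op 0.526 t 12.2
```

View pics/w5.png

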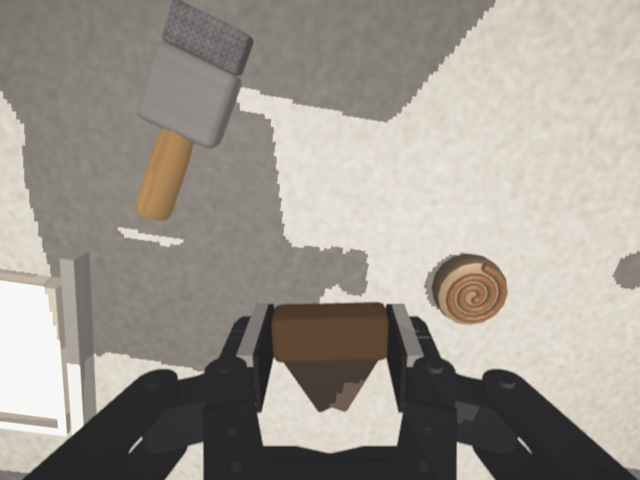

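Call:
move_arm:
  targets: [-1, -7.8, -20.2, -0.8, 99.7, -1, -7.8, -20.2, -0.8, 99.7, -1, -7.8, -20.2, -0.8, 99.7, -1, -7.8, -20.2, -0.8, 99.7, -1, -7.8, -20.2, -0.8, 99.7, -1, -7.8, -20.2, -0.8, 99.7, -1, -7.8, -20.2, -0.8, 99.7, -1, -7.8, -20.2, -0.8, 99.7, -1, -7.8, -20.2, -0.8, 99.7, -1, -7.8, -20.2, -0.8, 99.7]

```text
clock: 13.25
eef_pos: [535.5, -208.0, 88.1]
tcp_rot: [-3.139, -0.002, 1.818]
contact_force: [0.1, 0.3, -0.4]
opening: 0.526
```

```bash
python3 h.py 536 -208.5 10 90.8
```

```text
cm [-0.07  0.06  7.81] turn 13.4 dist 78.0 rows 1.6 | now [ 535.5 -208.    88.1] 104.2 op 0.526 t 13.2
```

Call:
move_arm:
  targets: [-1, 0, 0, 0, 13.4, -1, 0, 0, 2, 13.4, -1, 0, 0, 5, 13.4, -1, 0, 0, 7, 13.4, -1, 0, 0, 7.8, 13.4, -1, 0, 0, 7.8, 13.4, 0.3, 0, 0, 7.8, 13.4, 0.3, 0, 0, 7.8, 13.4, 0.3, 0, 0, 7.8, 13.4]

```text
clock: 14.15
eef_pos: [537.1, -208.6, 12.7]
tcp_rot: [3.14, 0.001, 1.591]
contact_force: [0.8, 0.1, -0.2]
opening: 0.653
```

Call:
move_arm:
  targets: [0.3, 0, 0, -2, 0, 0.3, 0, 0, -6, 0, 0.3, 0, 0, -10, 0, 0.3, 0, 0, -10, 0]

```text
clock: 14.55
eef_pos: [539.9, -209.7, 117.7]
tcp_rot: [3.133, 0.004, 1.591]
contact_force: [0.6, -0.3, -0.0]
opening: 0.648
```

```bash
python3 - <<'E'
from h import *
shot('wrist','w6.png')
E
python3 h.py 431 64 105 90.8
```

```text
cm [ 27.53 -10.22   0.89] turn 0.3 dist 294.0 rows 5.9 | now [ 538.6 -209.2  115.2] 91.1 op 0.649 t 14.6
```

View pics/w6.png

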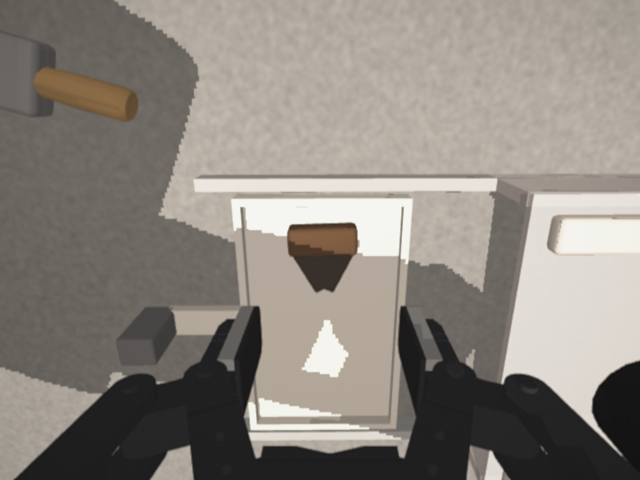

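Call:
move_arm:
  targets: [0.6, 27.5, -10.2, 1, 0, 0.6, 27.5, -10.2, 1, 0, 0.6, 27.5, -10.2, 1, 0, 0.6, 27.5, -10.2, 1, 0, 0.6, 27.5, -10.2, 1, 0, 0.6, 27.5, -10.2, 1, 0, 0.6, 27.5, -10.2, 1, 0, 0.6, 27.5, -10.2, 1, 0]

```text
clock: 15.4
eef_pos: [428.2, 65.4, 101.3]
tcp_rot: [-3.141, 0.0, 1.594]
contact_force: [0.8, -0.3, -1.0]
opening: 0.799
```

```bash
python3 - <<'E'
from h import *
p=shot('wrist'); model(p,'ammonite',431.5,64,0,'w7.png')
print([(np.round(a['position'],1),round(a['conf'],2)) for a in r.mark_of(p,'ammonite')[:1]])
E
python3 h.py 431.5 64 2 90.8
```

```text
[(array([434.4,  62.3,   1.9]), 0.75)]
cm [-0.01  0.24  9.95] turn 0.3 dist 100.0 rows 2.0 | now [429.1  64.1 101.5] 91.1 op 0.803 t 15.5
```

View pics/w7.png

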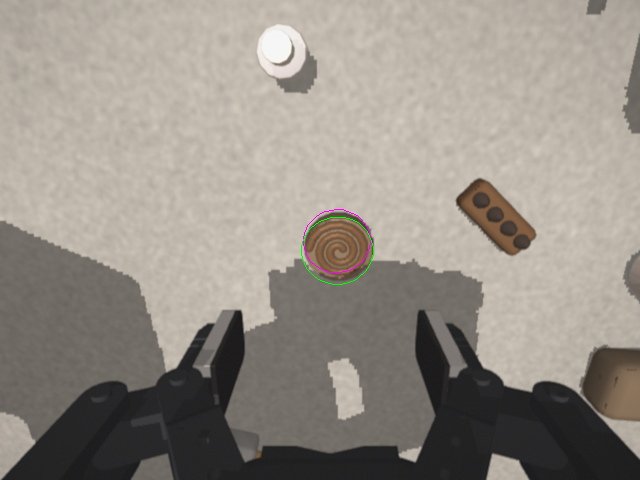

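Call:
move_arm:
  targets: [0.6, 0, 0.3, 4, 0, 0.6, 0, 0.3, 7, 0, 0.6, 0, 0.3, 9, 0, 0.6, 0, 0.3, 10, 0, 0.6, 0, 0.3, 10, 0, -1, 0, 0.3, 10, 0, -1, 0, 0.3, 10, 0, -1, 0, 0.3, 10, 0, -1, 0, 0.3, 10, 0]
  squeeze: 40

```text
clock: 16.4
eef_pos: [432.9, 64.6, 2.9]
tcp_rot: [3.139, -0.0, 1.591]
contact_force: [-0.9, -3.1, 8.6]
opening: 0.496
```

Call:
move_arm:
  targets: [-1, 0, 0, -2, 0, -1, 0, 0, -5, 0, -1, 0, 0, -8, 0, -1, 0, 0, -8, 0]

```text
clock: 16.8
eef_pos: [434.6, 65.1, 85.5]
tcp_rot: [3.135, -0.001, 1.591]
contact_force: [0.2, -0.9, -0.7]
opening: 0.497
```

```bash
python3 h.py 538 -338.5 90 90.8
```

```text
cm [-40.56   9.53  -0.42] turn 0.3 dist 417.0 rows 8.3 | now [434.6  65.1  85.5] 91.1 op 0.497 t 16.8
```

Call:
move_arm:
  targets: [-1, -40.5, 9.5, -0.5, 0, -1, -40.5, 9.5, -0.5, 0, -1, -40.5, 9.5, -0.5, 0, -1, -40.5, 9.5, -0.5, 0, -1, -40.5, 9.5, -0.5, 0, -1, -40.5, 9.5, -0.5, 0, -1, -40.5, 9.5, -0.5, 0, -1, -40.5, 9.5, -0.5, 0, -1, -40.5, 9.5, -0.5, 0, -1, -40.5, 9.5, -0.5, 0]

```text
clock: 17.8
eef_pos: [535.2, -340.5, 86.3]
tcp_rot: [3.141, 0.001, 1.588]
contact_force: [0.6, 0.5, -0.4]
opening: 0.494
```

```bash
python3 h.py 538 -338.5 10 90.8
```

```text
cm [0.19 0.28 7.63] turn 0.2 dist 76.0 rows 1.5 | now [ 535.2 -340.5   86.3] 91.0 op 0.494 t 17.8
```

Call:
move_arm:
  targets: [-1, 0, 0, 2, 0, -1, 0, 0, 5, 0, -1, 0, 0, 7, 0, -1, 0, 0, 7.7, 0, -1, 0, 0, 7.7, 0, 0.3, 0, 0, 7.7, 0, 0.3, 0, 0, 7.7, 0, 0.3, 0, 0, 7.7, 0]

```text
clock: 18.6
eef_pos: [535.6, -338.5, 10.7]
tcp_rot: [3.14, 0.001, 1.591]
contact_force: [0.9, 0.4, 0.1]
opening: 0.651
```

Call:
move_arm:
  targets: [0.3, 0, 0, -2, 0, 0.3, 0, 0, -6, 0, 0.3, 0, 0, -10, 0, 0.3, 0, 0, -10, 0, 0.3, 0, 0, -10, 0]

```text
clock: 19.1
eef_pos: [535.7, -338.8, 111.4]
tcp_rot: [3.139, 0.002, 1.591]
contact_force: [0.7, 0.2, 0.4]
opening: 0.652
```

```bash
python3 - <<'E'
from h import *
shot('wrist','w8.png'); t=shot('top')
print(r.mark_of(t,'jaw')[0])
E
python3 h.py 530 84 110 136
```

```text
{'position': [529.7, 85.4, -1.4], 'conf': 0.77}
cm [42.19  0.42 -0.09] turn -44.9 dist 422.0 rows 8.4 | now [ 534.2 -337.9  108.7] 91.1 op 0.652 t 19.2
```

View pics/w8.png

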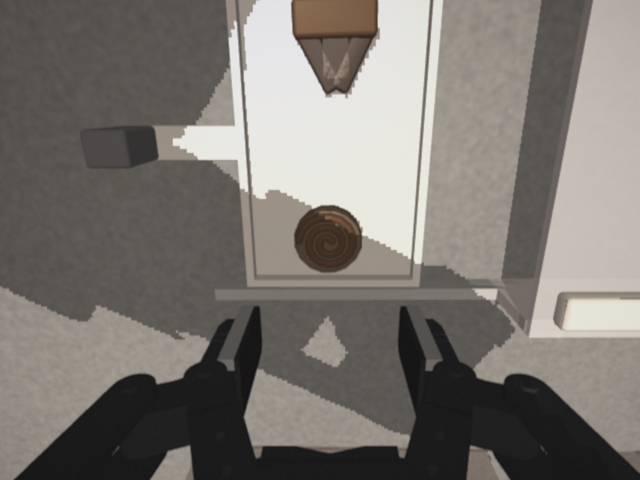

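Call:
move_arm:
  targets: [0, 42, 0.5, 0, -45, 0, 42, 0.5, 0, -45, 0, 42, 0.5, 0, -45, 0, 42, 0.5, 0, -45, 0, 42, 0.5, 0, -45, 0, 42, 0.5, 0, -45, 0, 42, 0.5, 0, -45, 0, 42, 0.5, 0, -45, 0, 42, 0.5, 0, -45, 0, 42, 0.5, 0, -45]

```text
clock: 20.25
eef_pos: [530.7, 84.2, 108.6]
tcp_rot: [-3.14, -0.001, 2.38]
contact_force: [-0.0, -0.2, 0.6]
opening: 0.497
```

```bash
python3 - <<'E'
from h import *
p=shot('wrist'); model(p,'jaw',529.5,84.5,-44,'w9.png')
print([(np.round(a['position'],1),round(a['conf'],2)) for a in r.mark_of(p,'jaw')[:1]])
E
python3 h.py 529.5 84.5 2 136
```

```text
[(array([532. ,  88. ,  -2.4]), 0.97)]
cm [ 0.29  0.13 10.68] turn 0.2 dist 107.0 rows 2.1 | now [530.9  81.6 108.8] 136.2 op 0.504 t 20.4
```

View pics/w9.png

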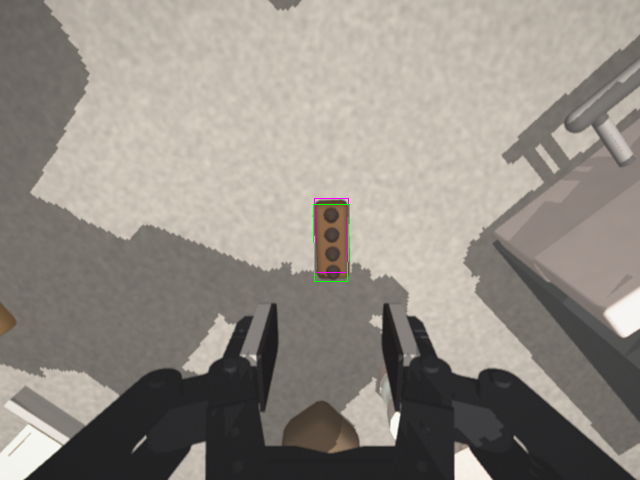

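Call:
move_arm:
  targets: [0, 0.3, 0.1, 4, 0, 0, 0.3, 0.1, 8, 0, 0, 0.3, 0.1, 9.8, 0, 0, 0.3, 0.1, 10.6, 0, 0, 0.3, 0.1, 10.6, 0, -1, 0.3, 0.1, 10.6, 0, -1, 0.3, 0.1, 10.6, 0, -1, 0.3, 0.1, 10.6, 0, -1, 0.3, 0.1, 10.6, 0]

```text
clock: 21.25
eef_pos: [531.1, 84.4, 5.0]
tcp_rot: [3.14, 0.002, 2.376]
contact_force: [-0.7, -3.0, 7.2]
opening: 0.245
```

Call:
move_arm:
  targets: [-1, 0, 0, -2, 0, -1, 0, 0, -5, 0, -1, 0, 0, -8, 0, -1, 0, 0, -8, 0]

```text
clock: 21.65
eef_pos: [532.8, 85.0, 87.7]
tcp_rot: [3.136, 0.004, 2.376]
contact_force: [0.1, 0.0, -0.3]
opening: 0.244
```

```bash
python3 h.py 537 -284.5 90 90.8; python3 h.py 537 -284.5 10 90.8
```

```text
cm [-25.9  -26.35  -0.27] turn 45.4 dist 370.0 rows 7.4 | now [532.8  85.   87.7] 136.2 op 0.244 t 21.6
cm [-25.87 -26.4    7.73] turn 45.4 dist 378.0 rows 7.6 | now [532.8  85.   87.7] 136.2 op 0.244 t 21.6
```

Call:
move_arm:
  targets: [-1, -26, -26.3, 0, 45.4, -1, -26, -26.3, 0, 45.4, -1, -26, -26.3, 0, 45.4, -1, -26, -26.3, 0, 45.4, -1, -26, -26.3, 0, 45.4, -1, -26, -26.3, 0, 45.4, -1, -26, -26.3, 0, 45.4, -1, -26, -26.3, 0, 45.4, -1, -26, -26.3, 0, 45.4, -1, -26, -26.3, 0, 45.4]

```text
clock: 22.65
eef_pos: [534.8, -284.6, 83.1]
tcp_rot: [-3.14, -0.001, 1.583]
contact_force: [-0.1, 1.6, -1.1]
opening: 0.245
```

```bash
python3 h.py 537 -284.5 11 90.8; python3 -c "
from h import *
shot('wrist','w10.png')"
```

```text
cm [0.   0.23 7.21] turn -0.1 dist 72.0 rows 1.4 | now [ 534.8 -284.6   83.1] 90.7 op 0.245 t 22.6
```

View pics/w10.png

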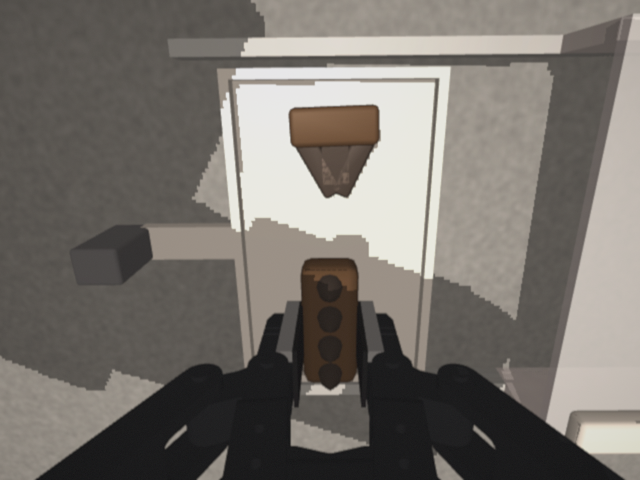

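Call:
move_arm:
  targets: [-1, 0.3, 0.1, 2, 0, -1, 0.3, 0.1, 5, 0, -1, 0.3, 0.1, 6.5, 0, -1, 0.3, 0.1, 7.2, 0, -1, 0.3, 0.1, 7.2, 0, -0.2, 0.3, 0.1, 7.2, 0, -0.2, 0.3, 0.1, 7.2, 0, -0.2, 0.3, 0.1, 7.2, 0]

```text
clock: 23.5
eef_pos: [536.8, -282.5, 12.5]
tcp_rot: [3.141, 0.001, 1.584]
contact_force: [0.1, -0.0, -0.4]
opening: 0.403
```

Call:
move_arm:
  targets: [0, 0, 0, -2, 0, 0, 0, 0, -6, 0, 0, 5, 0, -10, 0, 0, 10, 0, -15, 0, 0, 10, 0, -15, 0, 0, 10, 0, -15, 0]

```text
clock: 24.1
eef_pos: [537.0, -180.6, 165.8]
tcp_rot: [3.136, 0.001, 1.586]
contact_force: [0.6, -0.3, 0.7]
opening: 0.503
```

```bash
python3 -c "
from h import *
p=shot('wrist','w11.png');t=shot('top')
for n in ['tooth','jaw','ammonite','tray','tray_grip']:
  for q in (p,t): print(n,[(np.round(a['position'],1),round(a['conf'],2)) for a in r.mark_of(q,n)[:1]])
"; python3 h.py 414 -278 80 180.8
```

```text
tooth [(array([ 534.2, -225.1,    3. ]), 0.62)]
tooth [(array([ 538.6, -223.6,    6.1]), 0.58)]
jaw [(array([ 533.7, -277. ,    2.7]), 0.98)]
jaw [(array([404.6, 173.7,  -1. ]), 0.74)]
ammonite [(array([ 536.3, -338.2,    5. ]), 0.75)]
ammonite [(array([ 536. , -333.6,    6.6]), 0.67)]
tray [(array([ 535.6, -273.8,    1.7]), 0.74)]
tray [(array([ 7.183e+02, -2.709e+02, -5.000e-01]), 0.55)]
tray_grip [(array([ 418.6, -279.6,   32.5]), 0.68)]
tray_grip []
cm [ -9.39 -12.2    8.14] turn -90.1 dist 174.0 rows 10.5 | now [ 534.9 -182.6  161.4] 90.7 op 0.498 t 24.7
```

View pics/w11.png

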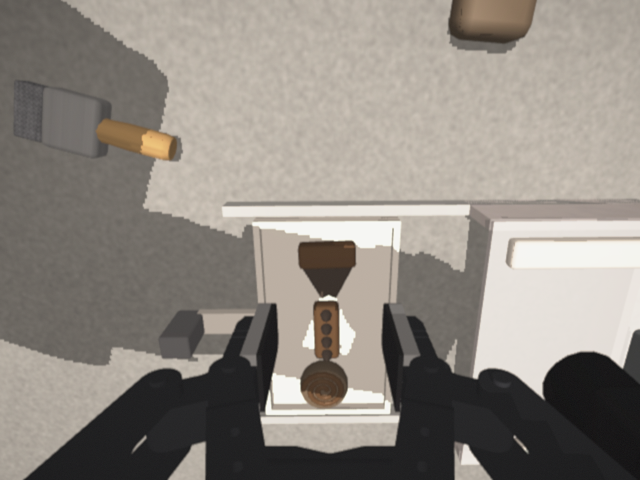

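Call:
move_arm:
  targets: [0.2, -9.3, -12.1, 4, -90, 0.2, -9.3, -12.1, 4, -90, 0.2, -9.3, -12.1, 4, -90, 0.2, -9.3, -12.1, 4, -90, 0.2, -9.3, -12.1, 4, -90, 0.2, -9.3, -12.1, 4, -90, 0.2, -9.3, -12.1, 4, -90, 0.2, -9.3, -12.1, 4, -90, 0.2, -9.3, -12.1, 4, -90, 0.2, -9.3, -12.1, 4, -90]

```text
clock: 25.7
eef_pos: [415.3, -277.0, 121.7]
tcp_rot: [-3.142, -0.0, 3.067]
contact_force: [-0.2, 0.1, -0.1]
opening: 0.598
```

Call:
move_arm:
  targets: [0.2, 0, 0, 0, -5, 0.2, 0, 0, 0, -5, 0.2, 0, 0, 0, -5]

```text
clock: 26.0
eef_pos: [415.3, -276.9, 121.7]
tcp_rot: [3.142, -0.0, -3.138]
contact_force: [0.0, -0.2, -0.7]
opening: 0.602
```

```bash
python3 -c "
from h import *
p=shot('wrist','w12.png')
for n in ['tray','tray_grip']: print(n,[(np.round(a['position'],1),round(a['conf'],2)) for a in r.mark_of(p,n)[:1]])
"; python3 h.py 415 -278 16 180.8
```

```text
tray [(array([ 535.8, -272.4,   -1.4]), 0.57)]
tray_grip [(array([ 417.1, -276.3,   27.9]), 0.95)]
cm [ 0.03 -0.11 10.58] turn -0.5 dist 106.0 rows 2.1 | now [ 415.3 -276.9  121.8] -179.7 op 0.601 t 26.1
```

View pics/w12.png

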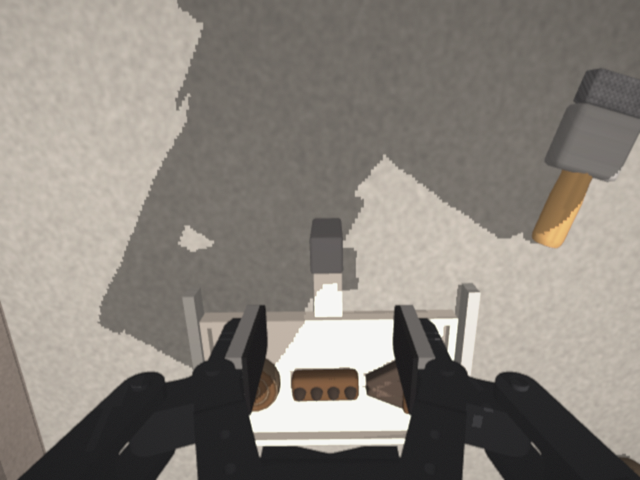

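Call:
move_arm:
  targets: [0.2, 0.3, -0.1, 4, -0.5, 0.2, 0.3, -0.1, 8, -0.5, 0.2, 0.3, -0.1, 10, -0.5, 0.2, 0.3, -0.1, 10.6, -0.5, 0.2, 0.3, -0.1, 10.6, -0.5, -1, 0.3, -0.1, 10.6, -0.5, -1, 0.3, -0.1, 10.6, -0.5, -1, 0.3, -0.1, 10.6, -0.5, -1, 0.3, -0.1, 10.6, -0.5]
  squeeze: 40

```text
clock: 27.05
eef_pos: [413.2, -278.5, 17.2]
tcp_rot: [-3.14, 0.002, -3.126]
contact_force: [-1.5, 0.8, 6.9]
opening: 0.227
```

```bash
python3 h.py 590 -275 16 180.8
```

```text
cm [-17.68   0.08   0.15] turn 0.1 dist 177.0 rows 3.5 | now [ 413.2 -278.5   17.2] -179.1 op 0.227 t 27.1
```

Call:
move_arm:
  targets: [-1, -0.4, 0, 0, 0, -1, -1.2, 0, 0, 0, -1, -2.2, 0, 0, 0, -1, -3.3, 0, 0, 0, -1, -4.4, 0, 0, 0, -1, -5.5, 0, 0, 0, -1, -6.6, 0, 0, 0, -1, -7.7, 0, 0, 0, -1, -8.8, 0, 0, 0, -1, -9.5, 0, 0, 0]

```text
clock: 28.05
eef_pos: [505.9, -276.3, 17.1]
tcp_rot: [3.141, -0.003, -3.126]
contact_force: [-14.7, -1.0, 18.6]
opening: 0.224
```

```bash
python3 -c "
from h import *
p=shot('wrist','w13.png')"; python3 h.py 590 -275 16 180.8
```

```text
cm [-8.27  0.02  0.1 ] turn 0.1 dist 83.0 rows 1.7 | now [ 507.3 -276.5   17.1] -179.1 op 0.226 t 28.1
```

View pics/w13.png

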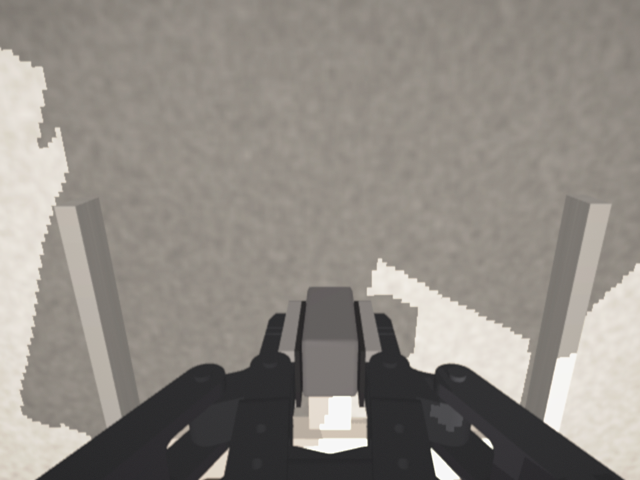

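Call:
move_arm:
  targets: [-1, -0.6, 0, 0, 0, -1, -1.5, 0, 0, 0, -1, -2.5, 0, 0, 0, -1, -3.5, 0, 0, 0, -1, -4.5, 0, 0, 0, -1, -5.5, 0, 0, 0, -1, -6.5, 0, 0, 0, -1, -7.2, 0, 0, 0, -1, -7.5, 0, 0, 0, -1, -7.5, 0, 0, 0]

```text
clock: 29.1
eef_pos: [581.5, -275.3, 17.1]
tcp_rot: [3.141, -0.002, -3.126]
contact_force: [-6.5, 1.0, 9.6]
opening: 0.232
```

Call:
move_arm:
  targets: [-1, -0.2, 0, 0, 0, -1, -0.4, 0, 0, 0, -1, -0.5, 0, 0, 0, -1, -0.6, 0, 0, 0]

```text
clock: 29.5
eef_pos: [586.4, -275.2, 17.2]
tcp_rot: [3.141, -0.003, -3.126]
contact_force: [-10.9, 1.1, 13.2]
opening: 0.226
```

```bash
python3 -c "
from h import *
p=shot('wrist','w14.png');t=shot('top','t14.png')
s=r.sense();print(s['eef_pos'],s['contact_force'])
for n in ['tray_grip','tray']: print([(np.round(a['position'],1),round(a['conf'],2)) for q in(p,t) for a in r.mark_of(q,n)[:1]])"
```

```text
[ 586.60269884 -275.21574266   17.1529004 ] [-10.31737404   0.23617851  10.860484  ]
[(array([ 587.5, -273.7,   34. ]), 0.8)]
[]
```

Call:
move_arm:
  targets: [-1, -0.2, 0, 0, 0, -1, -0.4, 0, 0, 0, -1, -0.6, 0, 0, 0, -1, -0.6, 0, 0, 0]

```text
clock: 30.2
eef_pos: [592.8, -275.1, 17.2]
tcp_rot: [3.141, -0.002, -3.126]
contact_force: [-10.1, -0.1, 10.2]
opening: 0.228
```

Call:
move_arm:
  targets: [-1, -0.2, 0, 0, 0, -1, -0.3, 0, 0, 0, -1, -0.3, 0, 0, 0]

```text
clock: 30.5
eef_pos: [592.8, -275.1, 17.1]
tcp_rot: [3.14, -0.008, -3.126]
contact_force: [-20.9, -2.1, 19.9]
opening: 0.226
```

Call:
move_arm:
  targets: [-1, -0.1, 0, 0, 0, -1, -0.2, 0, 0, 0, -1, -0.2, 0, 0, 0]

```text
clock: 30.8
eef_pos: [593.0, -275.0, 17.0]
tcp_rot: [3.14, -0.011, -3.125]
contact_force: [-28.6, -2.7, 24.8]
opening: 0.226
```

```bash
python3 -c "
from h import *
p=shot('wrist','w15.png');t=shot('top','t15.png');s=shot('side','s15.png')
cv2.imwrite('pics/s15z.png',cv2.resize(s['img'][80:240,210:430],None,fx=3.4,fy=3.4,interpolation=cv2.INTER_CUBIC))
cv2.imwrite('pics/t15z.png',cv2.resize(t['img'][120:310,360:520],None,fx=3.1,fy=3.1,interpolation=cv2.INTER_CUBIC))
for n in ['tray_grip','tray']: print([(np.round(a['position'],1),round(a['conf'],2)) for q in(p,t,s) for a in r.mark_of(q,n)[:1]])"
```

```text
[(array([ 596. , -273.1,   28.7]), 0.93), (array([ 595.4, -272.8,   33.5]), 0.59), (array([ 594.1, -278.7,   30.6]), 0.77)]
[(array([ 365.3, -120.7,    2.6]), 0.31)]
```

View pics/t15z.png

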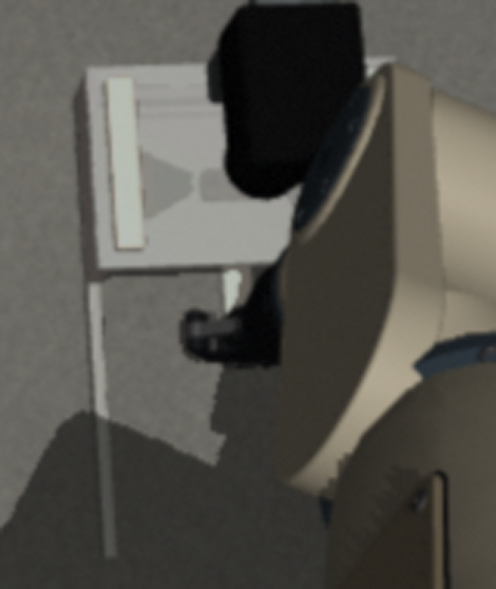

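View pics/s15z.png

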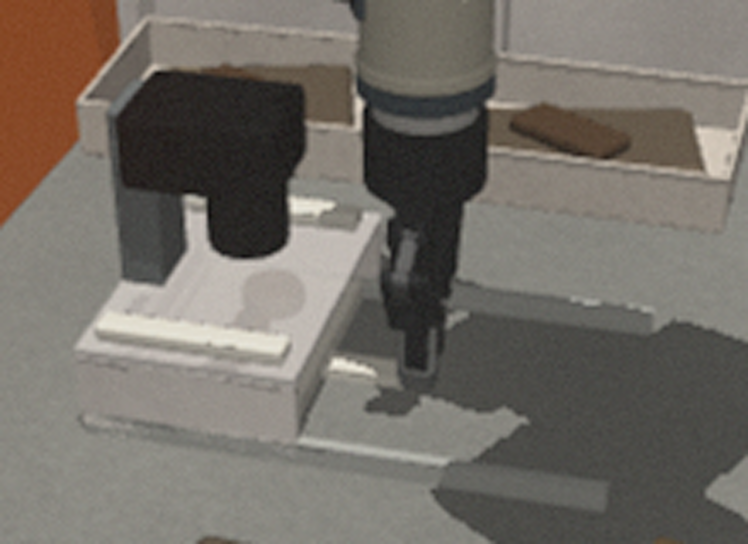

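Call:
move_arm:
  targets: [-1, 0.2, 0, 0, 0, -1, 0.2, 0, 0, 0, -1, 0.2, 0, 0, 0, -1, 0.2, 0, 0, 0, -1, 0.2, 0, 0, 0, -1, 0.2, 0, 0, 0, -1, 0.2, 0, 0, 0, -1, 0.2, 0, 0, 0, -1, 0.2, 0, 0, 0, -1, 0.2, 0, 0, 0]

```text
clock: 32.25
eef_pos: [593.0, -275.1, 17.1]
tcp_rot: [3.14, -0.007, -3.126]
contact_force: [-20.1, -1.8, 19.0]
opening: 0.227
```

Call:
move_arm:
  targets: [-1, 0, 0, 0, 0, -1, 0, 0, 0, 0, -1, 0, 0, 0, 0, -1, 0, 0, 0, 0, -1, 0, 0, 0, 0, -1, 0, 0, 0, 0, -1, 0, 0, 0, 0, -1, 0, 0, 0, 0, -1, 0, 0, 0, 0, -1, 0, 0, 0, 0]

```text
clock: 33.25
eef_pos: [593.0, -275.1, 17.1]
tcp_rot: [3.14, -0.007, -3.126]
contact_force: [-19.5, -3.1, 18.2]
opening: 0.227
```

Call:
move_arm:
  targets: [-1, 0, 0, 0, 0, -1, 0, 0, 0, 0, -1, 0, 0, 0, 0, -1, 0, 0, 0, 0, -1, 0, 0, 0, 0]

```text
clock: 33.75
eef_pos: [593.0, -275.1, 17.1]
tcp_rot: [3.14, -0.007, -3.126]
contact_force: [-19.9, -2.8, 17.9]
opening: 0.227
```

Call:
move_arm:
  targets: [-1, 0.5, 0, 0, 0, -1, 1.3, 0, 0, 0, -1, 2.3, 0, 0, 0, -1, 3.4, 0, 0, 0, -1, 4.5, 0, 0, 0, -1, 5.6, 0, 0, 0, -1, 6.7, 0, 0, 0, -1, 7.8, 0, 0, 0, -1, 8.9, 0, 0, 0, -1, 10, 0, 0, 0]

```text
clock: 34.75
eef_pos: [498.9, -277.3, 17.0]
tcp_rot: [-3.139, 0.004, -3.126]
contact_force: [5.6, 1.0, 3.7]
opening: 0.227
```

Call:
move_arm:
  targets: [-1, 1, 0, 0, 0, -1, 2.1, 0, 0, 0, -1, 3.2, 0, 0, 0, -1, 4.3, 0, 0, 0, -1, 5.4, 0, 0, 0, -1, 6.5, 0, 0, 0, -1, 7.5, 0, 0, 0, -1, 8.1, 0, 0, 0, -1, 8.3, 0, 0, 0, -1, 8.3, 0, 0, 0]

```text
clock: 35.75
eef_pos: [415.7, -278.9, 17.0]
tcp_rot: [-3.139, 0.004, -3.126]
contact_force: [1.9, -0.1, 7.9]
opening: 0.228
```

Call:
move_arm:
  targets: [0.2, 0, 0, 0, 0, 0.2, 0, 0, 0, 0, 0.2, 0, 0, 0, 0, 0.2, 0, 0, -5, 0, 0.2, 0, 0, -10, 0, 0.2, 0, 0, -15, 0, 0.2, 0, 0, -15, 0, 0.2, 0, 0, -15, 0]

```text
clock: 36.55
eef_pos: [414.7, -278.2, 166.8]
tcp_rot: [-3.14, 0.002, -3.126]
contact_force: [-1.0, 0.8, -0.6]
opening: 0.597
```

```bash
python3 -c "
from h import *
p=shot('wrist','w16.png');t=shot('top','t16.png')
for n in ['tray_grip','tray','tooth','jaw','ammonite']: print(n,[(np.round(a['position'],1),round(a['conf'],2)) for q in(p,t) for a in r.mark_of(q,n)[:1]])"; python3 h.py 500 200 250 90
```

```text
tray_grip [(array([ 419.4, -274.5,   30.2]), 0.66), (array([ 420.8, -277.7,   30.6]), 0.97)]
tray [(array([ 540.5, -278.4,    2.2]), 0.89), (array([ 539.6, -279.3,    0. ]), 0.77)]
tooth [(array([ 534.8, -224.5,    2.9]), 0.71), (array([ 538.2, -223.3,    6.5]), 0.8)]
jaw [(array([ 530.1, -292.9,    1.2]), 0.63), (array([ 534.6, -297.3,    2.9]), 0.68)]
ammonite [(array([ 536. , -347.3,    6.3]), 0.59), (array([ 532.7, -342.5,    6.8]), 0.69)]
cm [-9.32 47.65 -8.44] turn 90.9 dist 493.0 rows 10.6 | now [ 414.2 -277.8  165.6] -179.1 op 0.601 t 37.1
```

View pics/w16.png

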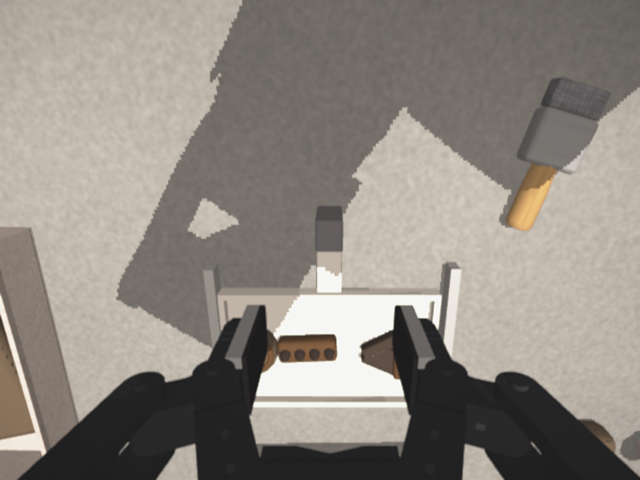

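```bash
python3 h.py 550 285 220 89.1
```

```text
cm [-14.45  56.07  -5.44] turn 91.8 dist 582.0 rows 11.6 | now [ 414.2 -277.8  165.6] -179.1 op 0.601 t 37.1
```

Call:
move_arm:
  targets: [-0.34, -14.5, 56, -5.5, 91.8, -0.34, -14.5, 56, -5.5, 91.8, -0.34, -14.5, 56, -5.5, 91.8, -0.34, -14.5, 56, -5.5, 91.8, -0.34, -14.5, 56, -5.5, 91.8, -0.34, -14.5, 56, -5.5, 91.8, -0.34, -14.5, 56, -5.5, 91.8, -0.34, -14.5, 56, -5.5, 91.8, -0.34, -14.5, 56, -5.5, 91.8, -0.34, -14.5, 56, -5.5, 91.8]

```text
clock: 38.15
eef_pos: [519.3, 151.7, 208.0]
tcp_rot: [3.141, 0.0, 1.824]
contact_force: [0.8, -1.0, 0.1]
opening: 0.334
```

```bash
python3 h.py 550 285 220 89.1
```

```text
cm [12.14  6.31 -1.2 ] turn 15.4 dist 137.0 rows 2.7 | now [519.3 151.7 208. ] 104.5 op 0.334 t 38.1
```

Call:
move_arm:
  targets: [-0.34, 11.5, 6, -1.2, 15.4, -0.34, 11.5, 6, -1.2, 15.4, -0.34, 11.5, 6, -1.2, 15.4, -0.34, 11.5, 6, -1.2, 15.4, -0.34, 11.5, 6, -1.2, 15.4]

```text
clock: 38.65
eef_pos: [547.4, 276.6, 219.2]
tcp_rot: [-3.141, 0.001, 1.563]
contact_force: [0.7, 0.6, 0.2]
opening: 0.329
```

Run:
```python
from h import *
p=shot('wrist','w17.png')
for n in ['cab_drawer0_handle','drawer_floor']: print(n,[(np.round(a['position'],1),round(a['conf'],2)) for q in(p,) for a in r.mark_of(q,n)[:1]])
print(proj(p,[[554.5,285,108],[554.5,285,103]]))
s=r.sense();print(s['eef_pos'],s['tcp_rot'],s['opening'])
```

```text
cab_drawer0_handle [(array([561.9, 285.4, 103.8]), 0.7)]
drawer_floor []
[[341.85972254 222.77745912]
 [341.6510598  220.69847004]]
[547.40103174 275.07322367 219.47609568] [-3.14096702e+00  6.07569873e-04  1.56040697e+00] 0.32749617886779686
```

View pics/w17.png

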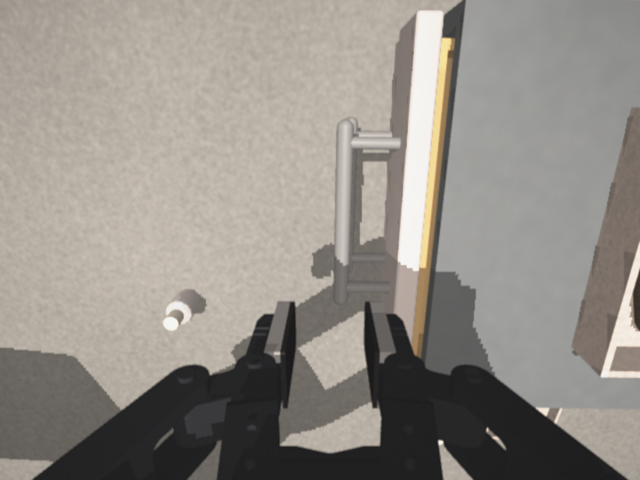

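```bash
python3 - <<'E'
from h import *
p=shot('wrist')
for uv in[(346,122),(341,303),(344,215)]: print(at_z(p,uv,106).round(1))
print(tri([(p,(344,215))]) if 0 else '')
E
python3 h.py 555.8 285 84 89
```

```text
[557.2 348.3 106. ]
[554.  221.7 106. ]
[556.1 288.2 106. ]

cm [ 1.01  0.83 13.55] turn 0.4 dist 136.0 rows 2.7 | now [547.5 275.  219.6] 89.4 op 0.328 t 38.9
```

Call:
move_arm:
  targets: [-0.34, 1, 0.8, 0, 0.8, -0.34, 1, 0.8, 4, 0.8, -0.34, 1, 0.8, 8, 0.8, -0.34, 1, 0.8, 9.5, 0.8, -0.34, 1, 0.8, 9.5, 0.8, -0.34, 1, 0.8, 9.5, 0.8]

```text
clock: 39.45
eef_pos: [556.8, 286.6, 125.8]
tcp_rot: [3.141, -0.001, 1.547]
contact_force: [-0.1, 0.2, 0.3]
opening: 0.328
```

```bash
python3 - <<'E'
from h import *
p=shot('wrist','w18.png')
E
python3 h.py 555.8 285 84 88.6
```

```text
cm [-0.19 -0.14  4.25] turn 0.0 dist 43.0 rows 0.9 | now [557.1 286.8 126.5] 88.6 op 0.327 t 39.5
```

View pics/w18.png

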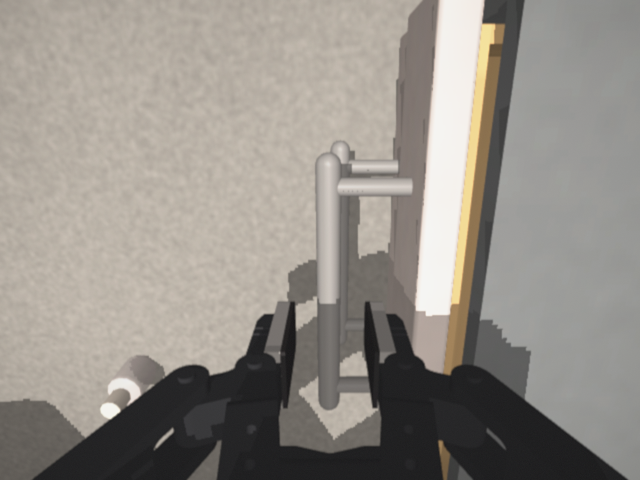

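Call:
move_arm:
  targets: [-0.34, 0, 0, 2, 0, -0.34, 0, 0, 4, 0, -0.34, 0, 0, 4.2, 0, -0.34, 0, 0, 4.2, 0, -1, 0, 0, 4.2, 0, -1, 0, 0, 4.2, 0, -1, 0, 0, 4.2, 0, -1, 0, 0, 4.2, 0]
  squeeze: 40

```text
clock: 40.3
eef_pos: [557.2, 287.0, 85.0]
tcp_rot: [3.139, -0.002, 1.547]
contact_force: [0.6, -0.4, 8.8]
opening: 0.111
```

Call:
move_arm:
  targets: [-1, 0, -0.6, 0, 0, -1, 0, -1.8, 0, 0, -1, 0, -3.4, 0, 0, -1, 0, -5, 0, 0, -1, 0, -6.8, 0, 0, -1, 0, -8.6, 0, 0, -1, 0, -10.4, 0, 0, -1, 0, -12.2, 0, 0, -1, 0, -13.3, 0, 0, -1, 0, -13.7, 0, 0]

```text
clock: 41.3
eef_pos: [419.5, 290.1, 84.9]
tcp_rot: [3.139, -0.002, 1.548]
contact_force: [2.0, -4.1, 12.1]
opening: 0.114
```

Call:
move_arm:
  targets: [-0.34, 0, 0, 0, 0, -0.34, 0, 0, 0, 0, -0.34, 0, 0, 0, 0, -0.34, 0, 0, -4, 0, -0.34, 0, 0, -9, 0, -0.34, 0, 0, -14, 0, -0.34, 0, 0, -14, 0]

```text
clock: 42.0
eef_pos: [422.2, 291.6, 229.2]
tcp_rot: [3.133, -0.006, 1.547]
contact_force: [-0.7, 1.4, -0.5]
opening: 0.329
```

```bash
python3 - <<'E'
from h import *
p=shot('wrist','w19.png');t=shot('top','t19.png');s=shot('side')
for n in ['cab_drawer0_handle','drawer_floor','tooth','jaw','ammonite','tray']: print(n,[(np.round(a['position'],1),round(a['conf'],2)) for q in(p,t,s) for a in r.mark_of(q,n)[:1]])
E
python3 h.py 537 -275 170 90.8
```

```text
cab_drawer0_handle [(array([426.9, 289.6, 105.9]), 0.7), (array([425.9, 287.9, 104.7]), 0.71), (array([420.7, 295.3, 103.4]), 0.7)]
drawer_floor [(array([507.2, 292.5,  77.5]), 0.74), (array([502. , 290.2,  81.5]), 0.73), (array([506.6, 289.1,  77.9]), 0.62)]
tooth [(array([507.6, 291.1,  78.8]), 0.36), (array([ 541.7, -222.1,    4.4]), 0.63), (array([ 4.004e+02,  1.699e+02, -3.000e-01]), 0.21)]
jaw [(array([ 366.4, -118.8,   -0.6]), 0.63), (array([ 7.225e+02, -2.719e+02,  2.000e-01]), 0.46)]
ammonite [(array([ 534.9, -344.3,    4.3]), 0.88)]
tray [(array([ 5.391e+02, -2.790e+02, -4.000e-01]), 0.87)]
cm [-56.15  13.14   5.27] turn -2.2 dist 579.0 rows 11.6 | now [418.9 289.5 222.7] 88.6 op 0.331 t 43.0
```

View pics/t19.png

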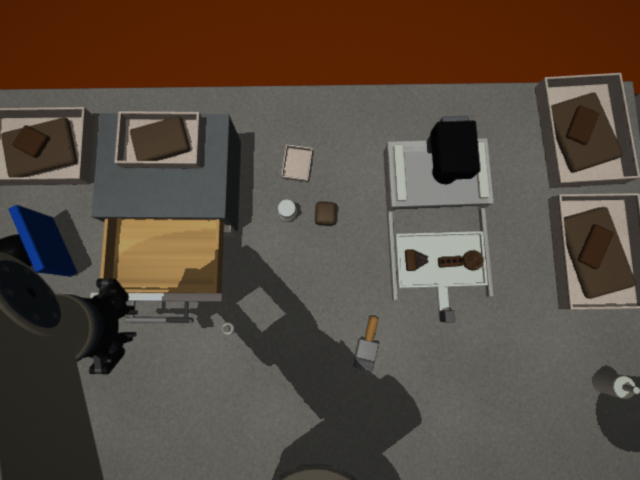

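Call:
move_arm:
  targets: [0.3, -56, 13.5, 2, -2, 0.3, -56, 13.5, 2, -2, 0.3, -56, 13.5, 2, -2, 0.3, -56, 13.5, 2, -2, 0.3, -56, 13.5, 2, -2, 0.3, -56, 13.5, 2, -2, 0.3, -56, 13.5, 2, -2, 0.3, -56, 13.5, 2, -2, 0.3, -56, 13.5, 2, -2, 0.3, -56, 13.5, 2, -2]

```text
clock: 44.05
eef_pos: [524.6, -201.2, 205.4]
tcp_rot: [3.141, 0.0, 1.582]
contact_force: [0.5, 1.1, -0.0]
opening: 0.652
```

```bash
python3 h.py 540 -280 190 90.8
```

```text
cm [-7.9   1.45  1.54] turn -0.2 dist 82.0 rows 1.6 | now [ 524.6 -201.2  205.4] 90.6 op 0.652 t 44.0
```

Call:
move_arm:
  targets: [0.3, -6.5, 1.2, 0, 0, 0.3, -6.5, 1.2, 0, 0, 0.3, -6.5, 1.2, 0, 0, 0.3, -6.5, 1.2, 0, 0]

```text
clock: 44.45
eef_pos: [536.7, -263.0, 205.0]
tcp_rot: [-3.141, -0.001, 1.582]
contact_force: [0.2, 0.3, -0.5]
opening: 0.648
```

Run:
```python
from h import *
p=shot('wrist','w20.png')
for n in ['tray','tooth','jaw','ammonite']: print(n,[(np.round(a['position'],1),round(a['conf'],2)) for q in(p,) for a in r.mark_of(q,n)[:1]])
for n in ['tooth','jaw','ammonite']:
    o=r.outline_of(p,n)
    if o:
        rc=cv2.minAreaRect(cv2.findNonZero(o[0]['region'].astype(np.uint8))); print(n,o[0]['conf'],rc,[at_z(p,q,18).round(1)[:2].tolist() for q in cv2.boxPoints(rc)])
```

```text
tray [(array([ 5.384e+02, -2.775e+02, -5.000e-01]), 0.83)]
tooth [(array([ 537. , -224. ,    4.1]), 0.77)]
jaw [(array([ 532. , -293.8,    1.6]), 0.97)]
ammonite [(array([ 538.4, -275.4,    1.5]), 0.6)]
tooth 0.69 ((332.5, 162.0), (58.0, 55.0), 90.0) [[514.8, -201.1], [559.4, -200.6], [561.2, -248.3], [514.3, -248.8]]
jaw 0.89 ((326.2267761230469, 242.4897003173828), (57.39528274536133, 24.92880630493164), 87.39744567871094) [[520.6, -269.4], [542.2, -268.1], [545.6, -322.1], [522.8, -323.5]]
ammonite 0.56 ((328.1492004394531, 292.334228515625), (43.78150939941406, 46.199214935302734), 86.98721313476562) [[512.7, -323.6], [554.7, -320.7], [558.1, -365.6], [514.4, -368.7]]
```

View pics/w20.png

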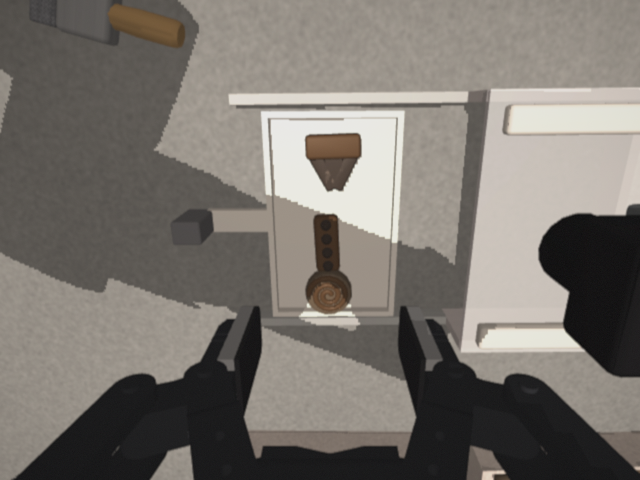

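```bash
python3 h.py 537.5 -210 8.5 90.8
```

```text
cm [ 5.31  0.08 19.7 ] turn -0.1 dist 204.0 rows 4.1 | now [ 537.3 -263.1  205.5] 90.7 op 0.649 t 44.9
```

Call:
move_arm:
  targets: [0.5, 5.3, 0, 4, 0, 0.5, 5.3, 0, 9, 0, 0.5, 5.3, 0, 13, 0, 0.5, 5.3, 0, 17, 0, 0.5, 5.3, 0, 19, 0, 0.5, 5.3, 0, 19.7, 0, 0.5, 5.3, 0, 19.7, 0]

```text
clock: 45.55
eef_pos: [536.3, -210.6, 7.8]
tcp_rot: [-3.14, -0.0, 1.582]
contact_force: [0.4, 0.1, 0.5]
opening: 0.746
```

Call:
move_arm:
  targets: [-1, 0, 0, 0, 0, -1, 0, 0, 0, 0, -1, 0, 0, 0, 0, -1, 0, 0, 0, 0, -1, 0, 0, 0, 0, -1, 0, 0, -2, 0, -1, 0, 0, -6, 0, -1, 0, 0, -11, 0, -1, 0, 0, -16, 0, -1, 0, 0, -16, 0]
  squeeze: 40

```text
clock: 46.55
eef_pos: [540.8, -212.5, 176.4]
tcp_rot: [3.13, 0.005, 1.582]
contact_force: [1.1, 0.5, -0.2]
opening: 0.525
```

```bash
python3 h.py 540 236 170 88.6; python3 -c "
from h import *
shot('wrist','w21.png')"
```

```text
cm [44.85  0.41  0.42] turn 2.0 dist 449.0 rows 9.0 | now [ 540.8 -212.5  176.4] 90.6 op 0.525 t 46.5
```

View pics/w21.png

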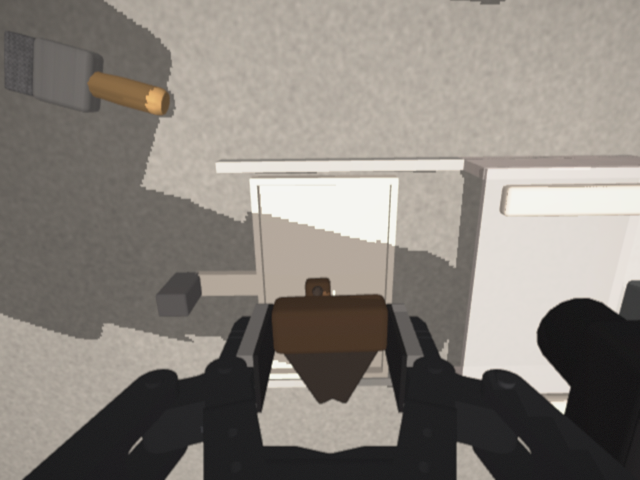

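Call:
move_arm:
  targets: [-1, 46.3, -0.5, 0.5, 2, -1, 46.3, -0.5, 0.5, 2, -1, 46.3, -0.5, 0.5, 2, -1, 46.3, -0.5, 0.5, 2, -1, 46.3, -0.5, 0.5, 2, -1, 46.3, -0.5, 0.5, 2, -1, 46.3, -0.5, 0.5, 2, -1, 46.3, -0.5, 0.5, 2, -1, 46.3, -0.5, 0.5, 2, -1, 46.3, -0.5, 0.5, 2]

```text
clock: 47.6
eef_pos: [525.4, 256.2, 162.3]
tcp_rot: [-3.141, -0.001, 1.55]
contact_force: [0.3, -0.1, -0.3]
opening: 0.527
```

Call:
move_arm:
  targets: [-1, 0, 0, 0, 0, -1, 0, 0, 0, 0]

```text
clock: 47.8
eef_pos: [525.7, 251.2, 162.5]
tcp_rot: [-3.14, 0.001, 1.548]
contact_force: [-0.2, -1.1, -0.8]
opening: 0.524
```

```bash
python3 h.py 535 250 86 88.6; python3 -c "
from h import *
p=shot('wrist','w22.png')
print(r.mark_of(p,'drawer_floor')[:1])"
```

```text
cm [-0.08  0.94  7.65] turn 0.1 dist 77.0 rows 1.5 | now [525.7 251.2 162.5] 88.7 op 0.524 t 47.8
[{'position': [505.3, 291.1, 77.0], 'conf': 0.8}]
```

View pics/w22.png

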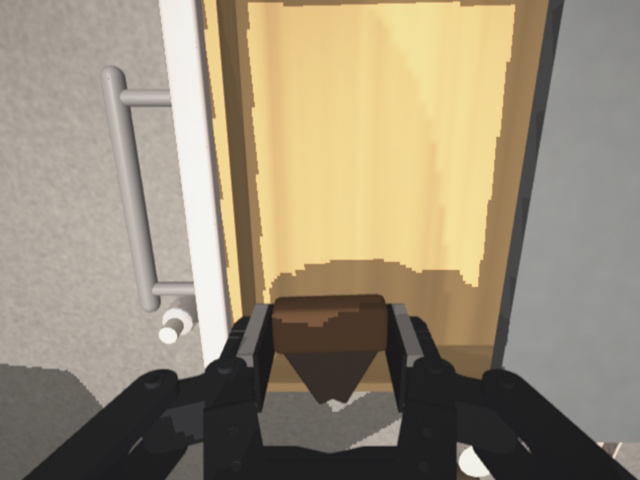

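Call:
move_arm:
  targets: [-1, 0.3, 0.9, 2, 0, -1, 0.3, 0.9, 5, 0, -1, 0.3, 0.9, 7, 0, -1, 0.3, 0.9, 7.7, 0, -1, 0.3, 0.9, 7.7, 0, 0.2, 0.3, 0.9, 7.7, 0, 0.2, 0.3, 0.9, 7.7, 0, 0.2, 0.3, 0.9, 7.7, 0]

```text
clock: 48.7
eef_pos: [535.8, 254.8, 87.0]
tcp_rot: [3.141, -0.0, 1.547]
contact_force: [-0.5, 0.0, -0.2]
opening: 0.599
```

Call:
move_arm:
  targets: [0.2, 0, 0, -2, 0, 0.2, 0, 0, -6, 0, 0.2, 0, 0, -10, 0, 0.2, 0, 0, -10, 0]

```text
clock: 49.1
eef_pos: [538.5, 256.4, 192.3]
tcp_rot: [3.133, -0.004, 1.547]
contact_force: [0.0, 0.1, -0.1]
opening: 0.605
```

```bash
python3 h.py 533.5 -296 200 92; python3 -c "
from h import *
p=shot('wrist','w23.png')"
```

```text
cm [-55.23   0.8   -1.  ] turn -3.3 dist 552.0 rows 11.0 | now [538.5 256.4 192.3] 88.7 op 0.605 t 49.1
```

View pics/w23.png

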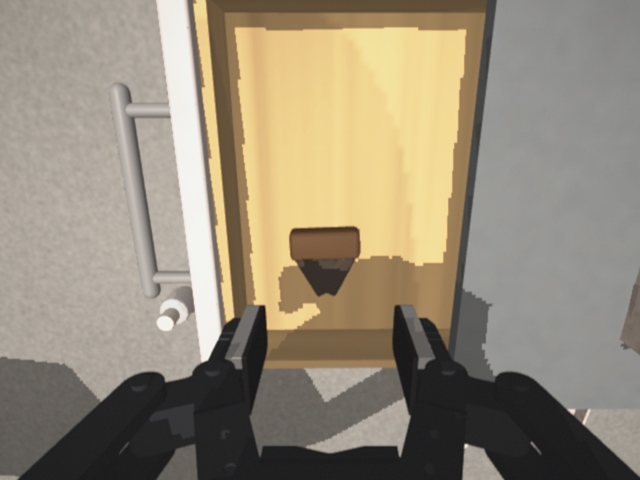

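Call:
move_arm:
  targets: [0, -53, 0.8, 0, -3, 0, -53, 0.8, 0, -3, 0, -53, 0.8, 0, -3, 0, -53, 0.8, 0, -3, 0, -53, 0.8, 0, -3, 0, -53, 0.8, 0, -3, 0, -53, 0.8, 0, -3, 0, -53, 0.8, 0, -3, 0, -53, 0.8, 0, -3, 0, -53, 0.8, 0, -3]

```text
clock: 50.15
eef_pos: [530.2, -246.9, 185.4]
tcp_rot: [-3.14, -0.001, 1.6]
contact_force: [0.6, 0.1, -0.4]
opening: 0.502
```

Call:
move_arm:
  targets: [0, 0, 0, 6, 0, 0, 0, 0, 6, 0, 0, 0, 0, 6, 0, 0, 0, 0, 6, 0]

```text
clock: 50.55
eef_pos: [531.5, -244.3, 126.9]
tcp_rot: [-3.141, -0.0, 1.601]
contact_force: [1.1, 0.1, 0.4]
opening: 0.5
```

```bash
python3 - <<'E'
from h import *
p=shot('wrist'); model(p,'jaw',533.5,-296,92,'w24.png',5)
for n in ['tray','jaw','ammonite']: print(n,[(np.round(a['position'],1),round(a['conf'],2)) for q in(p,) for a in r.mark_of(q,n)[:1]])
E
python3 h.py 533.5 -296 10 92
```

```text
tray [(array([ 541.2, -274.3,    3.1]), 0.81)]
jaw [(array([ 532. , -291.6,    6.5]), 0.6)]
ammonite [(array([ 539.3, -344.5,    6.4]), 0.57)]
cm [-5.12 -0.05 11.79] turn -0.3 dist 129.0 rows 2.6 | now [ 532.2 -244.7  127.9] 91.7 op 0.501 t 50.8
```

View pics/w24.png

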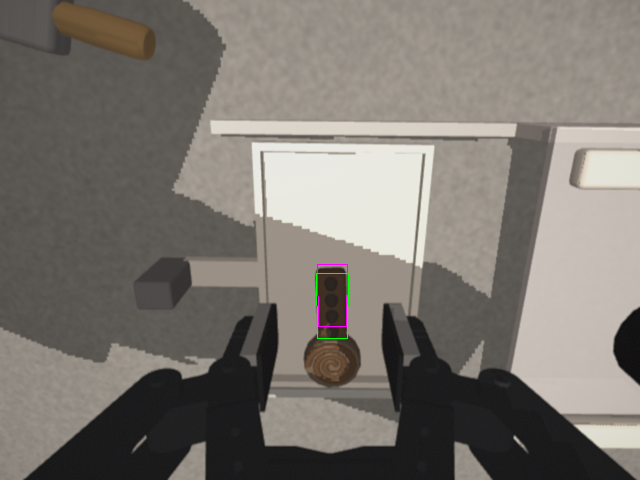

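Call:
move_arm:
  targets: [0, -5, 0, 3, 0, 0, -5, 0, 7, 0, 0, -5, 0, 10, 0, 0, -5, 0, 11.5, 0, 0, -5, 0, 11.8, 0, 0, -5, 0, 11.8, 0]

```text
clock: 51.35
eef_pos: [533.3, -295.0, 9.2]
tcp_rot: [3.141, 0.0, 1.6]
contact_force: [1.6, -0.6, 0.1]
opening: 0.501
```

Call:
move_arm:
  targets: [-1, 0, 0, 0, 0, -1, 0, 0, 0, 0, -1, 0, 0, 0, 0, -1, 0, 0, 0, 0, -1, 0, 0, 0, 0, -1, 0, 0, -2, 0, -1, 0, 0, -6, 0, -1, 0, 0, -11, 0, -1, 0, 0, -16, 0, -1, 0, 0, -16, 0]
  squeeze: 40

```text
clock: 52.35
eef_pos: [536.7, -297.2, 176.7]
tcp_rot: [3.13, 0.007, 1.6]
contact_force: [1.0, -0.3, -0.3]
opening: 0.244
```

```bash
python3 h.py 537 308 170 88.6; python3 -c "
from h import *
shot('wrist','w25.png')"
```

```text
cm [60.5   1.78  0.29] turn 3.1 dist 605.0 rows 12.1 | now [ 536.7 -297.2  176.7] 91.7 op 0.244 t 52.4
```

View pics/w25.png

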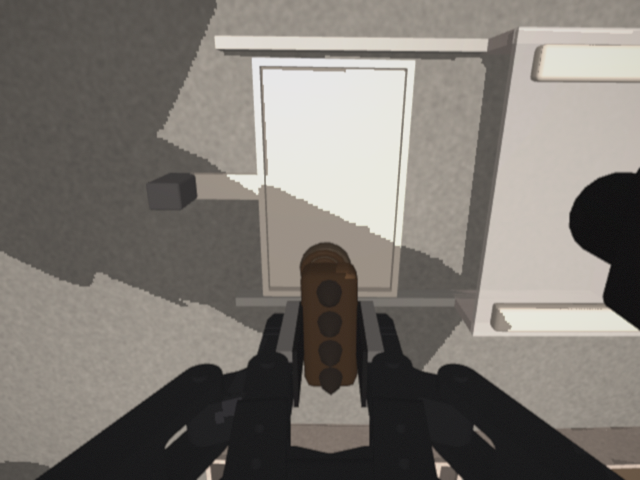

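Call:
move_arm:
  targets: [-1, 60, 1.8, 0.5, 3, -1, 60, 1.8, 0.5, 3, -1, 60, 1.8, 0.5, 3, -1, 60, 1.8, 0.5, 3, -1, 60, 1.8, 0.5, 3, -1, 60, 1.8, 0.5, 3, -1, 60, 1.8, 0.5, 3, -1, 60, 1.8, 0.5, 3, -1, 60, 1.8, 0.5, 3, -1, 60, 1.8, 0.5, 3]

```text
clock: 53.4
eef_pos: [532.0, 206.8, 163.2]
tcp_rot: [-3.14, 0.001, 1.547]
contact_force: [0.3, -0.0, -0.8]
opening: 0.245
```

```bash
python3 h.py 535 303 170 88.6
```

```text
cm [ 9.63  0.07 -0.69] turn 0.1 dist 97.0 rows 1.9 | now [532.  206.8 163.2] 88.7 op 0.245 t 53.4
```

Call:
move_arm:
  targets: [-1, 9.3, 0, 0, 0, -1, 9.3, 0, 0, 0, -1, 9.3, 0, 0, 0, -1, 9.3, 0, 0, 0]

```text
clock: 53.8
eef_pos: [534.3, 298.4, 162.9]
tcp_rot: [-3.14, 0.001, 1.55]
contact_force: [-0.3, -0.9, -0.9]
opening: 0.243
```

```bash
python3 h.py 535 303 87 88.6
```

```text
cm [0.48 0.07 7.58] turn 0.2 dist 76.0 rows 1.5 | now [534.3 298.4 162.9] 88.8 op 0.243 t 53.8
```

Call:
move_arm:
  targets: [-1, 0.4, 0, 2, 0, -1, 0.4, 0, 5, 0, -1, 0.4, 0, 7, 0, -1, 0.4, 0, 7.6, 0, -1, 0.4, 0, 7.6, 0, -0.3, 0.4, 0, 7.6, 0, -0.3, 0.4, 0, 7.6, 0, -0.3, 0.4, 0, 7.6, 0]

```text
clock: 54.6
eef_pos: [536.1, 302.1, 89.2]
tcp_rot: [3.14, -0.001, 1.547]
contact_force: [1.3, -0.2, -1.0]
opening: 0.352
```

Call:
move_arm:
  targets: [-0.2, 0, 0, -2, 0, 0, 0, 0, -6, 0, 0.2, 0, 0, -10, 0, 0.5, 0, 0, -10, 0]

```text
clock: 55.0
eef_pos: [538.6, 303.7, 194.6]
tcp_rot: [3.133, -0.005, 1.547]
contact_force: [1.0, -0.3, 0.5]
opening: 0.738
```

```bash
python3 h.py 536 -344 180 90.8; python3 -c "
from h import *
p=shot('wrist','w26.png'); t=shot('top')
for n in ['tray','jaw','ammonite']: print(n,[(np.round(a['position'],1),round(a['conf'],2)) for q in(t,) for a in r.mark_of(q,n)[:1]])"
```

```text
cm [-64.77   1.24   1.14] turn -2.1 dist 648.0 rows 13.0 | now [538.6 303.7 194.6] 88.7 op 0.738 t 55.0
tray [(array([ 538.3, -278.5,   -1.2]), 0.89)]
jaw [(array([537.3, 298.6,  80.4]), 0.88)]
ammonite [(array([ 537.9, -342.5,    5.6]), 0.63)]
```

View pics/w26.png

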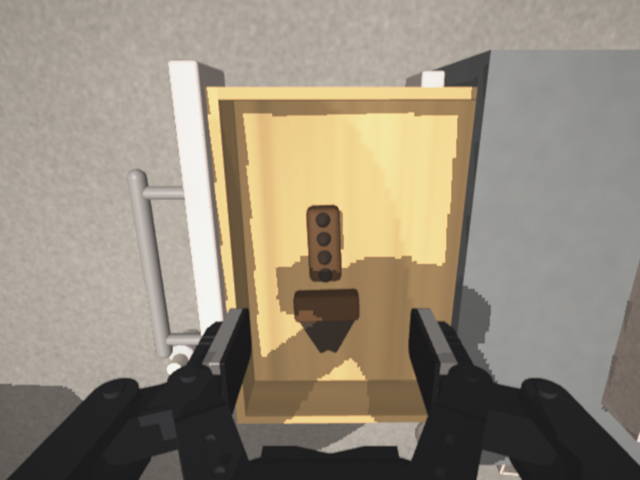

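Jaw (322,245) and tooth (326,320) both lie flat in the drawer. Ammonite next.

Call:
move_arm:
  targets: [0.5, -62, 1.2, 0, -2, 0.5, -62, 1.2, 0, -2, 0.5, -62, 1.2, 0, -2, 0.5, -62, 1.2, 0, -2, 0.5, -62, 1.2, 0, -2, 0.5, -62, 1.2, 0, -2, 0.5, -62, 1.2, 0, -2, 0.5, -62, 1.2, 0, -2, 0.5, -62, 1.2, 0, -2, 0.5, -62, 1.2, 0, -2]

```text
clock: 56.25
eef_pos: [532.4, -199.9, 186.9]
tcp_rot: [-3.14, -0.001, 1.582]
contact_force: [0.1, -0.1, -0.1]
opening: 0.748
```

Call:
move_arm:
  targets: [0.5, 0, 0, 6, 0, 0.5, 0, 0, 6, 0, 0.5, 0, 0, 6, 0, 0.5, 0, 0, 6, 0]

```text
clock: 56.65
eef_pos: [533.6, -197.2, 128.6]
tcp_rot: [-3.141, -0.0, 1.583]
contact_force: [-0.2, 1.4, -0.2]
opening: 0.747
```

```bash
python3 - <<'E'
from h import *
p=shot('wrist'); model(p,'ammonite',536.5,-344,92,'w27.png',5)
for n in ['tray','ammonite']: print(n,[(np.round(a['position'],1),round(a['conf'],2)) for q in(p,) for a in r.mark_of(q,n)[:1]])
E
python3 h.py 536.5 -344 8 90.8
```

```text
tray []
ammonite [(array([ 538. , -346.7,    4.9]), 0.67)]
cm [-1.463e+01 -1.000e-02  1.218e+01] turn -0.1 dist 190.0 rows 3.8 | now [ 534.5 -197.6  129.7] 90.7 op 0.749 t 56.8
```

View pics/w27.png

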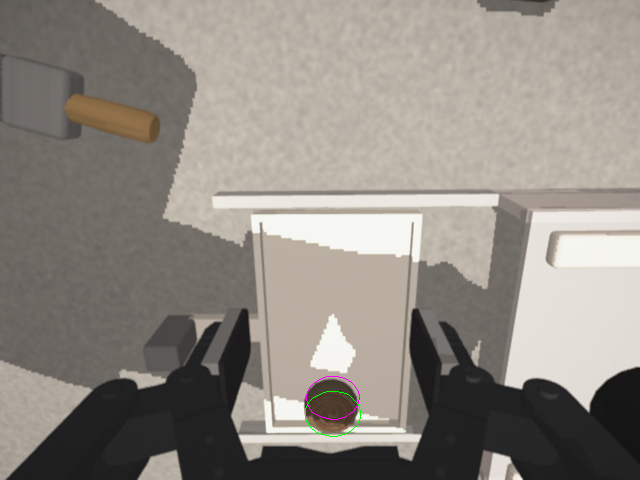

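Call:
move_arm:
  targets: [0.5, -5, 0, 0, 0, 0.5, -10, 0, 0, 0, 0.5, -14.7, 0, 2, 0, 0.5, -14.7, 0, 5, 0, 0.5, -14.7, 0, 9, 0, 0.5, -14.7, 0, 11, 0, 0.5, -14.7, 0, 12.2, 0, 0.5, -14.7, 0, 12.2, 0]

```text
clock: 57.6
eef_pos: [535.0, -344.5, 5.6]
tcp_rot: [-3.141, -0.001, 1.583]
contact_force: [-1.1, -0.8, -0.6]
opening: 0.752
```

Call:
move_arm:
  targets: [-1, 0, 0, 0, 0, -1, 0, 0, 0, 0, -1, 0, 0, 0, 0, -1, 0, 0, 0, 0, -1, 0, 0, 0, 0, -1, 0, 0, -2, 0, -1, 0, 0, -6, 0, -1, 0, 0, -11, 0, -1, 0, 0, -16, 0, -1, 0, 0, -16, 0]
  squeeze: 40

```text
clock: 58.6
eef_pos: [539.1, -347.6, 174.9]
tcp_rot: [3.13, 0.008, 1.582]
contact_force: [0.8, -0.8, 0.4]
opening: 0.496
```

```bash
python3 h.py 535 360 170 88.6; python3 -c "
from h import *
shot('wrist','w28.png')"
```

```text
cm [ 7.076e+01  4.000e-01 -4.000e-02] turn 2.1 dist 708.0 rows 14.2 | now [ 539.1 -347.6  174.9] 90.7 op 0.496 t 58.6
```

View pics/w28.png

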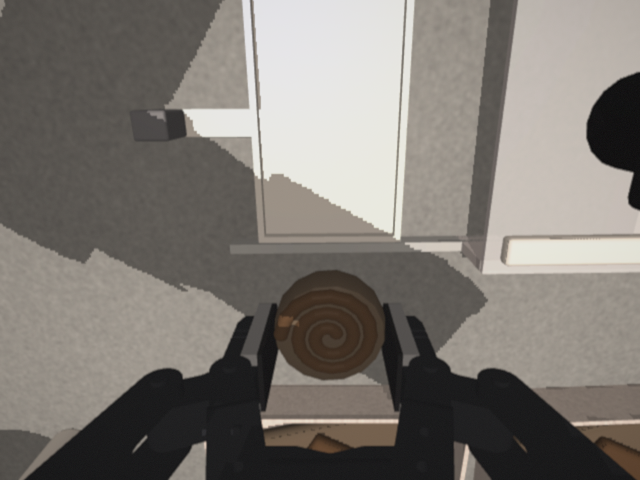

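Call:
move_arm:
  targets: [-1, 70.5, 0.2, 0.3, 2, -1, 70.5, 0.2, 0.3, 2, -1, 70.5, 0.2, 0.3, 2, -1, 70.5, 0.2, 0.3, 2, -1, 70.5, 0.2, 0.3, 2, -1, 70.5, 0.2, 0.3, 2, -1, 70.5, 0.2, 0.3, 2, -1, 70.5, 0.2, 0.3, 2, -1, 70.5, 0.2, 0.3, 2, -1, 70.5, 0.2, 0.3, 2]

```text
clock: 59.65
eef_pos: [529.9, 156.8, 163.5]
tcp_rot: [-3.141, 0.0, 1.547]
contact_force: [0.2, -1.0, -0.3]
opening: 0.496
```

```bash
python3 h.py 535 360 165 88.6
```

```text
cm [20.33  0.03 -0.16] turn 0.1 dist 203.0 rows 4.1 | now [529.9 156.8 163.5] 88.7 op 0.496 t 59.6
```

Call:
move_arm:
  targets: [-1, 20, 0.2, 0, 0, -1, 20, 0.2, 0, 0, -1, 20, 0.2, 0, 0, -1, 20, 0.2, 0, 0, -1, 20, 0.2, 0, 0, -1, 20, 0.2, 0, 0, -1, 20, 0.2, 0, 0]

```text
clock: 60.35
eef_pos: [536.9, 353.7, 163.2]
tcp_rot: [-3.14, 0.001, 1.547]
contact_force: [0.1, 0.1, 0.1]
opening: 0.498
```

```bash
python3 h.py 535 360 85 88.6; python3 -c "
from h import *
shot('wrist','w29.png')"
```

```text
cm [ 0.64 -0.2   7.82] turn 0.0 dist 79.0 rows 1.6 | now [536.9 353.7 163.2] 88.6 op 0.498 t 60.4
```

View pics/w29.png

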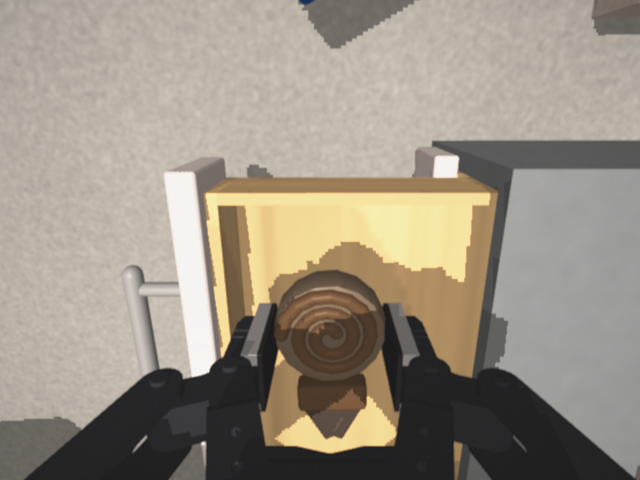

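Call:
move_arm:
  targets: [-1, 0.6, 0, 2, 0, -1, 0.6, 0, 5, 0, -1, 0.6, 0, 7, 0, -1, 0.6, 0, 7.8, 0, -1, 0.6, 0, 7.9, 0, -1, 0.6, 0, 7.9, 0, 0.1, 0.6, 0, 7.9, 0, 0.1, 0.6, 0, 7.9, 0, 0.1, 0.6, 0, 7.9, 0]

```text
clock: 61.3
eef_pos: [538.1, 361.0, 85.8]
tcp_rot: [3.141, -0.001, 1.547]
contact_force: [0.6, -0.2, -0.1]
opening: 0.548
```

Call:
move_arm:
  targets: [0.1, 0, 0, -2, 0, 0.1, 0, 0, -6, 0, 0.1, 0, 0, -12, 0, -0.34, 0, 0, -12, 0, -0.34, 0, 0, -12, 0]

```text
clock: 61.8
eef_pos: [538.9, 361.7, 207.9]
tcp_rot: [3.137, -0.003, 1.547]
contact_force: [0.5, 1.3, 0.1]
opening: 0.332
```

```bash
python3 h.py 419 289 210 88.6; python3 -c "
from h import *
p=shot('wrist','w30.png');t=shot('top')
for n in ['cab_drawer0_handle','tooth','jaw','ammonite','drawer_floor']: print(n,[(np.round(a['position'],1),round(a['conf'],2)) for q in(p,t) for a in r.mark_of(q,n)[:1]])"
```

```text
cm [ -7.55 -11.82  -0.28] turn 0.1 dist 140.0 rows 2.8 | now [538.9 361.7 207.9] 88.7 op 0.332 t 61.8
cab_drawer0_handle [(array([431. , 292.5, 103.4]), 0.84), (array([427.2, 285.8, 106.6]), 0.83)]
tooth [(array([532.3, 240.5,  77.6]), 0.95), (array([536.8, 243.3,  78.6]), 0.87)]
jaw [(array([534.4, 307.7,  81.4]), 0.69), (array([534.5, 297. ,  78.9]), 0.61)]
ammonite [(array([539.6, 358. ,  78.4]), 0.85), (array([538.2, 367.1,  78.8]), 0.87)]
drawer_floor [(array([507. , 289.1,  78.2]), 0.63), (array([505.7, 290.7,  79.6]), 0.63)]
```

View pics/w30.png

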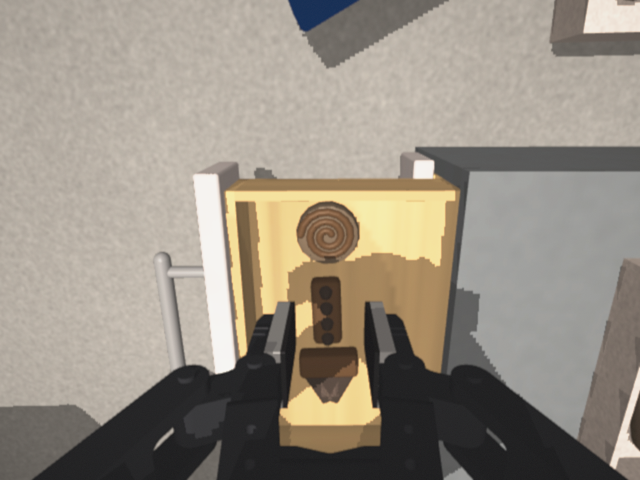

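Call:
move_arm:
  targets: [-0.34, -7.5, -11.8, 0, 0, -0.34, -7.5, -11.8, 0, 0, -0.34, -7.5, -11.8, 0, 0, -0.34, -7.5, -11.8, 7, 0, -0.34, -7.5, -11.8, 7, 0, -0.34, -7.5, -11.8, 7, 0, -0.34, -7.5, -11.8, 7, 0]

```text
clock: 63.1
eef_pos: [418.3, 288.8, 135.5]
tcp_rot: [-3.142, 0.0, 1.547]
contact_force: [1.4, 0.3, 0.8]
opening: 0.326
```

```bash
python3 -c "
from h import *
p=shot('wrist','w31.png')"; python3 h.py 421 289 85 88.6
```

```text
cm [-0.01  0.21  5.1 ] turn 0.0 dist 51.0 rows 1.0 | now [418.8 289.2 136. ] 88.6 op 0.333 t 63.1
```

View pics/w31.png

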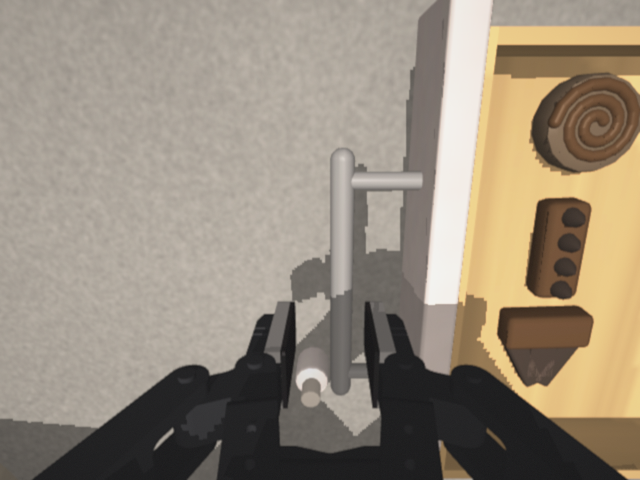

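Call:
move_arm:
  targets: [-0.34, 0, 0.5, 0, 0, -0.34, 0, 0.5, 2, 0, -0.34, 0, 0.5, 4, 0, -0.34, 0, 0.5, 5, 0, -0.34, 0, 0.5, 5, 0, -1, 0, 0.5, 5, 0, -1, 0, 0.5, 5, 0, -1, 0, 0.5, 5, 0, -1, 0, 0.5, 5, 0]

```text
clock: 64.05
eef_pos: [423.7, 288.9, 85.7]
tcp_rot: [3.14, -0.001, 1.547]
contact_force: [0.2, -0.7, 6.9]
opening: 0.11
```

Call:
move_arm:
  targets: [-1, 0, 0.5, 0, 0, -1, 0, 1.5, 0, 0, -1, 0, 2.8, 0, 0, -1, 0, 4.2, 0, 0, -1, 0, 5.6, 0, 0, -1, 0, 7, 0, 0, -1, 0, 8.4, 0, 0, -1, 0, 9.8, 0, 0, -1, 0, 11.2, 0, 0, -1, 0, 12.2, 0, 0]

```text
clock: 65.05
eef_pos: [546.0, 286.1, 85.7]
tcp_rot: [3.141, -0.001, 1.547]
contact_force: [-1.8, 2.0, 6.8]
opening: 0.108
```

Call:
move_arm:
  targets: [-1, 0, 0.4, 0, 0, -1, 0, 0.7, 0, 0, -1, 0, 1, 0, 0, -1, 0, 1.2, 0, 0, -1, 0, 1.2, 0, 0]

```text
clock: 65.55
eef_pos: [557.5, 285.8, 85.8]
tcp_rot: [3.14, -0.001, 1.547]
contact_force: [1.9, 0.2, 5.7]
opening: 0.112
```

Call:
move_arm:
  targets: [-1, 0, 0.2, 0, 0, -1, 0, 0.4, 0, 0, -1, 0, 0.6, 0, 0, -1, 0, 0.6, 0, 0]

```text
clock: 65.95
eef_pos: [562.7, 285.6, 85.7]
tcp_rot: [-3.141, -0.001, 1.547]
contact_force: [-3.1, 1.2, 8.7]
opening: 0.109
```

Call:
move_arm:
  targets: [-1, 0, 0.2, 0, 0, -1, 0, 0.4, 0, 0, -1, 0, 0.4, 0, 0]

```text
clock: 66.25
eef_pos: [562.7, 285.6, 85.6]
tcp_rot: [-3.134, 0.0, 1.547]
contact_force: [-18.8, 3.3, 19.9]
opening: 0.109
```

Call:
move_arm:
  targets: [-1, 0, 0.2, 0, 0, -1, 0, 0.3, 0, 0, -1, 0, 0.3, 0, 0]

```text
clock: 66.55
eef_pos: [562.8, 285.5, 85.5]
tcp_rot: [-3.128, 0.001, 1.546]
contact_force: [-30.2, 5.7, 28.7]
opening: 0.113
```

Call:
move_arm:
  targets: [-1, 0, -0.5, 0, 0, -1, 0, -0.6, 0, 0, -0.34, 0, -0.6, 0, 0, -0.34, 0, -0.6, 0, 0, -0.34, 0, -0.6, 0, 0, -0.34, 0, -0.6, -4, 0, -0.34, 0, -0.6, -9, 0, -0.34, 0, -0.6, -14, 0, -0.34, 0, -0.6, -14, 0]

```text
clock: 67.45
eef_pos: [567.4, 286.8, 232.4]
tcp_rot: [3.132, -0.005, 1.547]
contact_force: [-0.2, 0.5, -0.1]
opening: 0.33
```

Call:
move_arm:
  targets: [0, 0, -10, 0, 0, 0, -10, -15, 0, 0, 0, -10, -15, 0, 0, 0, -10, -15, 0, 0, 0, -10, -15, 0, 0, 0, -10, -15, 0, 0, 0, -10, -15, 0, 0]

```text
clock: 68.15
eef_pos: [412.6, 189.3, 225.1]
tcp_rot: [3.141, -0.001, 1.547]
contact_force: [-0.5, 0.2, -0.3]
opening: 0.498
```

```bash
python3 -c "
from h import *
w=shot('wrist','w32.png');t=shot('top','t32.png');s=shot('side','s32.png')
for n in ['cab_drawer0_handle','tray','tray_grip','gantry','vial','jar','brush']: print(n,[(np.round(a['position'],1),round(a['conf'],2)) for q in(w,t,s) for a in r.mark_of(q,n)[:1]])"
```

```text
cab_drawer0_handle [(array([567.8, 283.5, 105.5]), 0.74), (array([565. , 285.3, 105.8]), 0.92), (array([561. , 287.9, 100.2]), 0.86)]
tray [(array([ 542.7, -276.4,   -1.5]), 0.8), (array([ 538.6, -278.8,   -0.8]), 0.95)]
tray_grip [(array([400.2, 172.3,   1.1]), 0.72), (array([ 417.4, -276.8,   29.7]), 0.88)]
gantry [(array([ 717. , -273.8,   -1.7]), 0.88), (array([ 717.3, -270.8,    1.3]), 0.75)]
vial [(array([401.1, 177.2,   4.3]), 0.92), (array([402.2, 169.8,   0.9]), 0.58), (array([397.5, 171.1,   2.9]), 0.7)]
jar [(array([643.1,  55.3,  -1.1]), 0.91), (array([6.441e+02, 5.420e+01, 3.000e-01]), 0.85), (array([649.1,  48.7,   1.4]), 0.76)]
brush [(array([ 3.713e+02, -1.146e+02, -2.000e-01]), 0.56), (array([402.6, 171.5,  -2. ]), 0.74), (array([ 366.9, -115.8,    1.7]), 0.7)]
```

View pics/t32.png

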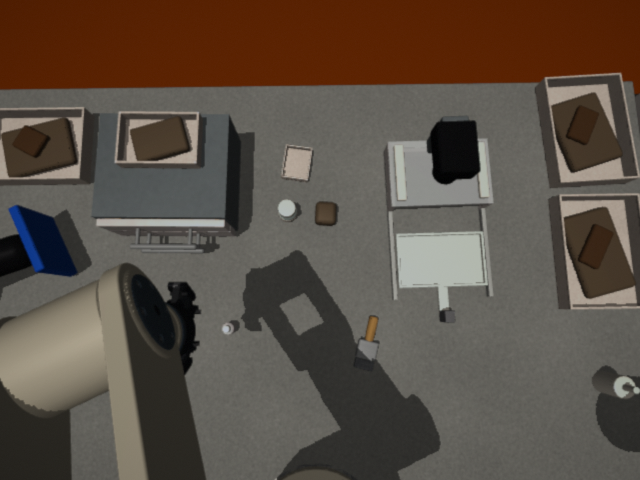

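View pics/w32.png

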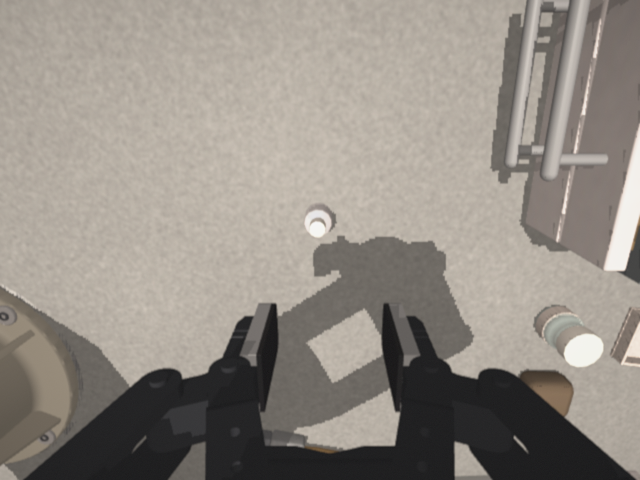

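```bash
python3 -c "
from h import *
print(r.sense()['contact_force'],r.sign_off())"
```

```text
the job is handed in; nothing more can be done
[-0.51076808 -0.02396897 -0.40832513] None
```

I finished the whole task and handed the job in at about 68 s of the 210 s allowed. `sign_off` reports no verdict, so what follows rests on my own checks.

- **Fossils:** three were on the bench: tooth, jaw and ammonite, with no vertebra.
- **Photograph:** I drew the tray out, loaded all three and pushed it to the back stop. There the travel stopped and the force rose to about 29 N. The tray stood still there for about 2.9 s, then I drew it back out.
- **Drawer:** I moved the fossils one by one into the opened top drawer. The last picture before closing showed all three lying flat. I pushed the drawer in until it stopped at about 30 N. The final top picture shows it flush, with no gap strip visible.
- **Tray:** it lies in its channel about 179 mm before the gantry's centre. The networks put it about 5 to 6 mm to one side; the allowance is 12 mm.
- **Bystanders:** none shows as moved in the final top view, and the networks' readings for the jar, vial and brush agreed to within a few mm. I checked the stone and card tray by eye only.

**Disagreements and limits:**
- The jaw had shifted about 15 mm in the tray when I drew it out, but it stayed in the tray.
- The networks gave a few wrong labels, such as the vial read as the brush or as the tray grip, which I left out.
- While the tray was at the stop, only the overall travel and force showed it was within 8 mm. The networks found only its grip block, which agreed to about 2 to 4 mm.

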